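# Couple mortar specimens to a measuring stage and dock it

### The job

Plug every mortar specimen that has a coupling plug into a coupler of its own on the sliding stage: pull the coupler's sleeve back until it stays, push the plug fully in, then let the sleeve spring all the way forward so that it locks the plug. When all are locked in and every sleeve is fully forward, turn the traverse knob to wind the stage across until it docks against the reader block at its end stop. Leave the other things on the bench where they are.

Things in the scene. Friction and masses are not known exactly. Their poses are not given: they have to be found in the camera images.
- specimen1: Mortar specimen with a coupling plug (2 or 3 are present, lying on the table): square grey bar 100 mm long, 40 x 40 mm, about 0.4 kg, the last 6 mm a steel end plate from whose centre a round steel plug stands out. Origin: centre of the square bar, 20 mm above what it lies on. x axis: along the bar towards the plug. Works in any of four rolls about x.
- specimen1_seat (a point): Centre of the outer face of specimen1's steel end plate, where the plug begins, 50 mm along x from the bar's centre. Fully seated, this face touches the coupler mouth. The plug is 38 mm long, 20 mm in diameter, with a groove 13 mm wide and 13 mm in diameter from 12 mm on, and a tip tapered to 12 mm.
- specimen2: Mortar specimen with a coupling plug (2 or 3 are present, lying on the table): square grey bar 100 mm long, 40 x 40 mm, about 0.4 kg, the last 6 mm a steel end plate from whose centre a round steel plug stands out. Origin: centre of the square bar, 20 mm above what it lies on. x axis: along the bar towards the plug. Works in any of four rolls about x.
- specimen2_seat (a point): Centre of the outer face of specimen2's steel end plate, where the plug begins, 50 mm along x from the bar's centre. Fully seated, this face touches the coupler mouth. The plug is 38 mm long, 20 mm in diameter, with a groove 13 mm wide and 13 mm in diameter from 12 mm on, and a tip tapered to 12 mm.
- specimen3: Mortar specimen with a coupling plug (2 or 3 are present, lying on the table): square grey bar 100 mm long, 40 x 40 mm, about 0.4 kg, the last 6 mm a steel end plate from whose centre a round steel plug stands out. Origin: centre of the square bar, 20 mm above what it lies on. x axis: along the bar towards the plug. Works in any of four rolls about x.
- specimen3_seat (a point): Centre of the outer face of specimen3's steel end plate, where the plug begins, 50 mm along x from the bar's centre. Fully seated, this face touches the coupler mouth. The plug is 38 mm long, 20 mm in diameter, with a groove 13 mm wide and 13 mm in diameter from 12 mm on, and a tip tapered to 12 mm.
- port1 (a point): Centre of the mouth of the right (-y) coupler, 58 mm above the table; couplers 85 mm apart. x axis: into the bore, away from the robot; y: the stage's travel. A flat lane 120 mm long leads to the mouth from -x: bed 38 mm above the table, so that a specimen lying on it is level with the bore; side rails 44 mm apart, flared at the top, 14 mm above the bed. Bore 25 mm; with the sleeve forward, jaws bar it.
- sleeve1_grip (a point): Middle of the ribbed brass sleeve of the right (-y) coupler, on its axis, 58 mm above the table, 28 mm above the stage's top, 19.5 mm behind the mouth when forward; moves with the sleeve. Barrel 40 mm in diameter, 31 mm long, with a flange 5 mm thick, 49 mm in diameter at its back (+x) end. Pinch it across y from above. x axis: the way it is pulled back.
- sleeve1 (a joint): Slide of the right (-y) coupler's sleeve (m): 0 fully forward (locked), 0.016 back at its stop. A spring pushes it forward with 6 to 8 N; past 0.0125 a detent takes it to the stop and keeps it there (5 N). Eased forward about 4 mm it springs forward. With a plug partly in it sticks at about 0.007, not locked.
- port2 (a point): Centre of the mouth of the middle coupler, 58 mm above the table; couplers 85 mm apart. x axis: into the bore, away from the robot; y: the stage's travel. A flat lane 120 mm long leads to the mouth from -x: bed 38 mm above the table, so that a specimen lying on it is level with the bore; side rails 44 mm apart, flared at the top, 14 mm above the bed. Bore 25 mm; with the sleeve forward, jaws bar it.
- sleeve2_grip (a point): Middle of the ribbed brass sleeve of the middle coupler, on its axis, 58 mm above the table, 28 mm above the stage's top, 19.5 mm behind the mouth when forward; moves with the sleeve. Barrel 40 mm in diameter, 31 mm long, with a flange 5 mm thick, 49 mm in diameter at its back (+x) end. Pinch it across y from above. x axis: the way it is pulled back.
- sleeve2 (a joint): Slide of the middle coupler's sleeve (m): 0 fully forward (locked), 0.016 back at its stop. A spring pushes it forward with 6 to 8 N; past 0.0125 a detent takes it to the stop and keeps it there (5 N). Eased forward about 4 mm it springs forward. With a plug partly in it sticks at about 0.007, not locked.
- port3 (a point): Centre of the mouth of the left (+y) coupler, 58 mm above the table; couplers 85 mm apart. x axis: into the bore, away from the robot; y: the stage's travel. A flat lane 120 mm long leads to the mouth from -x: bed 38 mm above the table, so that a specimen lying on it is level with the bore; side rails 44 mm apart, flared at the top, 14 mm above the bed. Bore 25 mm; with the sleeve forward, jaws bar it.
- sleeve3_grip (a point): Middle of the ribbed brass sleeve of the left (+y) coupler, on its axis, 58 mm above the table, 28 mm above the stage's top, 19.5 mm behind the mouth when forward; moves with the sleeve. Barrel 40 mm in diameter, 31 mm long, with a flange 5 mm thick, 49 mm in diameter at its back (+x) end. Pinch it across y from above. x axis: the way it is pulled back.
- sleeve3 (a joint): Slide of the left (+y) coupler's sleeve (m): 0 fully forward (locked), 0.016 back at its stop. A spring pushes it forward with 6 to 8 N; past 0.0125 a detent takes it to the stop and keeps it there (5 N). Eased forward about 4 mm it springs forward. With a plug partly in it sticks at about 0.007, not locked.
- carriage (a joint): Travel of the stage along its track to +y (m): 0 at the loading end, 0.045 at the end stop, docked against the low grey reader block (36 mm tall). It starts between 0 and 0.010. The knob drives it by rack and pinion: 0.009 m per radian turned clockwise seen from above; the drive drags with about 8 N.
- knob_grip (a point): Grip point of the traverse knob, a black bar knob on the near edge of the stage's top that rides along with the stage as it turns: on the turning axis, 60 mm above the table, 16 mm below the top of the bar. The bar is 50 mm long, 14 mm wide and 32 mm tall; x axis: along the bar, turning with it; z up. It turns about 5 rad over the full travel, so it needs several grasps.
- plain1: Plain mortar prism with two thin copper pins on top and no plug, 120 x 40 x 40 mm. Not part of the job: leave it alone. Origin at its underside.
- plain2: Another plain mortar prism with two copper pins and no plug, 120 x 40 x 40 mm. Not part of the job: leave it alone. Origin at its underside.
- driver: Screwdriver lying down. Not part of the job: leave it alone. Origin at its underside.
- brush: Brush lying down. Not part of the job: leave it alone. Origin at its underside.
- mug: White mug, 80 mm wide, 90 mm tall. Not part of the job: leave it alone. Origin at its underside.
- jar: Small white jar, 60 mm wide, 70 mm tall. Not part of the job: leave it alone. Origin at its underside.
- spatula: Spatula lying down. Not part of the job: leave it alone. Origin at its underside.
Not all that is in view belongs to the job. Leave any black or turquoise look-alike of the specimen2 alone.

How it is judged:
By the outcome, as a careful person would: the job done as asked, in the order asked, and still so for the second after the job is handed in, with the robot touching nothing.
Of specimen1, specimen2, specimen3 only 2 to 3 are there at a start; the rules pass over those that are not, and their reading is None.
At some moment in a run one of specimen1, specimen2, specimen3 may be knocked a few centimetres aside while the robot is not near it.
Once in a run the grip may slacken for a moment while it holds something.
It also fails if it takes over 210 s, if anything falls off the work surface, if the arm or the gripper's body presses on something with over 40 N, if the wrist force passes 120 N, or if a joint passes its speed limit or range.

### The arm

A 6-joint arm with a two-finger parallel gripper is mounted at the origin on the work surface. World frame = base frame: x ahead of the robot, y to its left, z up, the work surface at z = 0. Lengths are in m, angles in rad, forces in N, time in s.
With the tool pointing down it reaches from about 0.425 to 0.95 m from the base axis. Payload 3.5 kg.
Tool frame: the origin (TCP) lies between the finger pads; the fingertips stand 14 mm ahead of it and the grasp point (between the pads) lies 5 mm behind it (ctrl.tip_extent is the distance from the TCP to the fingertips, in m); x points along the fingers, z is the direction in which the jaws open and shut, and the axes are right-handed (so a half turn about x gives the same grasp; the last joint's range is limited). The gripper opens to 85 mm and grips with 20 to 120 N. Pads are 22 mm wide; open, the fingers measure 114 mm over their backs; the gripper's body (76 mm by 85 mm) begins 54 mm behind the grasp point. The pads swing forward as they close: fully open they stand 13 mm farther back than shut.
Start: joints at [-1.456, 0.286, 1.577, -0, 1.279, -0.15], TCP at [0.177, -0.651, 0.245] pointing down, gripper open.
Joint ranges: [-2.77, 2.77], [-0.9, 2.22], [0.21, 2.48], [-1.53, 4.67], [0.24, 2.81], [-2.84, 2.84]. Speed limits (rad/s): [2.79, 2.79, 3.14, 3.14, 3.14, 3.14].

### API

Orientations are given as a unit quaternion [x, y, z, w].
In Python, from plant import ctrl gives the robot as it stands.
- The arm moves only by the tool move_arm, never from a script. Its argument "commands" is one flat list of numbers, 4 for each row, row after row: the shift along the tool's x, y, z in units of 25 mm (1.0 is 25 mm), then the turn about the tool's x in units of 5 degrees (1.0 is 5 degrees). A call has 1 to 20 rows; each row shifts and turns the commanded pose from where the row before left it, along the tool's axes as they then stand; what a row does not reach is not made up. A row lasts 1/8 s, in which the tool goes at most 62.5 mm and 10.7 degrees, less where a joint would pass 70% of its speed; a pose out of reach is approached as far as the arm can. A call is refused whole if a number of a shift passes 1 or a number of a turn 1, either way. A call with a gripper value outside its range is refused whole. "jaw" is the finger opening in mm, from 0 to 85.4, set as the call begins (left out, the last holds). The fingers move at their own pace and stop on an object; "force" is the grip in N (left out, the last holds). Time passes only in rows, so rows that do not move let the fingers close. It gives the time, the measured TCP pose, the force and the opening at its end, in the units of the state.
- ctrl.get_state(): the state, without advancing time (a new reading comes with each control period).
- ctrl.read_camera(name): name is "scene" or "top"; returns the picture (480x640x3 uint8, red, green, blue); there is no depth.
- ctrl.get_calibration(name): a dict with "camera_matrix" (3x3 intrinsics, pixels), "k1" (the pictures are not rectified: a ray, as slopes to the right and down, at radius r is drawn at 1 + k1 r^2 times it, then the intrinsics apply), "camera_from_world" (4x4, takes a point from world to camera coordinates). Camera axes: x right, y down, z forward; pixel columns grow to the right and rows downward; lengths in m; the calibration is good to about 2 mm. A picture is of the moment at which its call begins. get_calibration takes no time and is no camera call.
- ctrl.sign_off(): hands the job in, once; it reports no verdict.
The state is a dict: "time": time; "qpos": joint angles; "dq": joint speeds; "joint_efforts": joint torques, N m; "eef_pos": TCP position; "tcp_rot": TCP orientation; "contact_force": force on the tool from outside, world axes, zero at the start; "wrist_torque": the same for the moment, N m; "opening": opening from 0.0 (shut) to 1.0 (fully open).
Only numpy, scipy, OpenCV 4.12 (cv2) and the standard library are available. Lean on these libraries where they do the work, as an engineer would, in place of code of your own. Each camera call takes 0.05 s, during which the arm holds its last target.

## Working session

There is one attempt and no reset: what is moved stays moved. The work goes in short steps, Python scripts to look and compute and a tool call to move; the robot and the scene stay as the last step left them, time stands still between calls to the robot, and variables do not carry over. Pictures are saved under pics/ and viewed, and the job is handed in when it is done.

Besides the shell and the picture viewer there is one more tool, called after "Call:" as a command line: name --argument value ..., lists and objects as JSON in quotes. move_arm: Moves the arm, as the interface text tells. Its arguments: {"type":"object","properties":{"commands":{"type":"array"},"jaw":{"type":"number"},"force":{"type":"number"}},"required":["commands"]}

```bash
ls; mkdir -p pics; python3 - <<'E'
from plant import ctrl
import cv2,numpy as np
np.set_printoptions(precision=4,suppress=True)
s=ctrl.get_state();print(s)
for n in("scene","top"):
    cv2.imwrite(f"pics/{n}0.png",ctrl.read_camera(n)[:,:,::-1]);c=ctrl.get_calibration(n);print(c)
print(ctrl.tip_extent)
E
```

```text
pics
{'time': 0.0, 'qpos': array([-1.456 ,  0.2872,  1.5781, -0.    ,  1.2786, -0.15  ]), 'dq': array([ 0.0001, -0.0002,  0.0007,  0.0001,  0.0007, -0.0006]), 'joint_efforts': array([ -0.0007, -40.5983, -29.2629,  -0.0003,   0.0058,   0.    ]), 'eef_pos': array([ 0.1766, -0.6509,  0.244 ]), 'tcp_rot': array([ 0.4302,  0.5622, -0.429 ,  0.561 ]), 'contact_force': array([ 0.1099,  0.0724, -0.5667]), 'wrist_torque': array([-0.0138, -0.0024, -0.0241]), 'opening': 0.9950031939182148}
{'camera_matrix': array([[485.0074,   0.    , 318.1811],
       [  0.    , 485.0074, 236.8701],
       [  0.    ,   0.    ,   1.    ]]), 'k1': -0.036438899439325746, 'camera_from_world': array([[-0.4847,  0.8745,  0.0169,  0.3082],
       [ 0.7178,  0.4087, -0.5637, -0.329 ],
       [-0.4998, -0.2611, -0.8258,  1.7654],
       [ 0.    ,  0.    ,  0.    ,  1.    ]])}
{'camera_matrix': array([[623.8682,   0.    , 319.9287],
       [  0.    , 623.8682, 230.663 ],
       [  0.    ,   0.    ,   1.    ]]), 'k1': -0.14610083750734146, 'camera_from_world': array([[ 0.0093, -0.9999,  0.0085, -0.0687],
       [-0.9815, -0.0108, -0.191 ,  0.5263],
       [ 0.1911, -0.0066, -0.9816,  1.5445],
       [ 0.    ,  0.    ,  0.    ,  1.    ]])}
0.014
```

View pics/scene0.png

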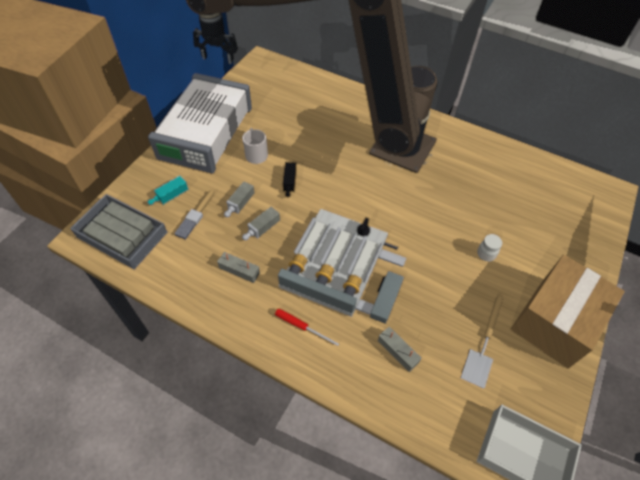

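View pics/top0.png

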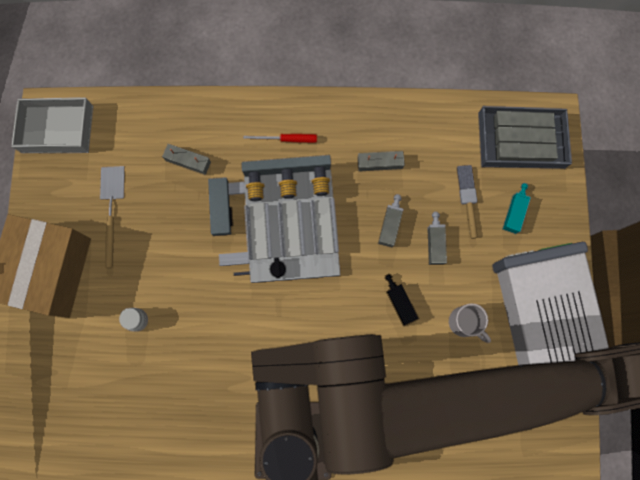

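The top view shows two grey specimens with plugs, around (391,222) and (437,240). The black (402,300) and turquoise (517,210) ones are look-alikes. The three couplers are at about (255,187), (288,183) and (320,182), and the knob is at (278,268). Next I'll zoom in and measure.

```bash
cat > h.py <<'E'
from plant import ctrl
import cv2,numpy as np
from scipy.spatial.transform import Rotation as R
np.set_printoptions(precision=4,suppress=True)
def ray(n,uv):
    c=ctrl.get_calibration(n);K=c["camera_matrix"];T=c["camera_from_world"]
    d=np.array([(uv[0]-K[0,2])/K[0,0],(uv[1]-K[1,2])/K[1,1]]);s=d.copy()
    for _ in range(20): s=d/(1+c["k1"]*(s@s))
    o=-T[:3,:3].T@T[:3,3];return o,T[:3,:3].T@np.array([s[0],s[1],1])
def at(n,uv,z):
    o,d=ray(n,uv);return o+d*(z-o[2])/d[2]
def proj(n,p):
    c=ctrl.get_calibration(n);K=c["camera_matrix"];T=c["camera_from_world"]
    q=T[:3,:3]@np.array(p)+T[:3,3];s=q[:2]/q[2];s=s*(1+c["k1"]*(s@s));return K[:2,:2]@s+K[:2,2]
def tri(u1,u2):
    o1,d1=ray("top",u1);o2,d2=ray("scene",u2)
    A=np.stack([d1,-d2],1);t=np.linalg.lstsq(A,o2-o1,rcond=None)[0];a=o1+d1*t[0];b=o2+d2*t[1];return (a+b)/2,np.linalg.norm(a-b)
def st():
    s=ctrl.get_state();r=R.from_quat(s["tcp_rot"]).as_matrix()
    print("t%.2f"%s["time"],"p",s["eef_pos"],"x",r[:,0],"z",r[:,2],"F",s["contact_force"],"op %.1f"%(s["opening"]*85.4),"q",s["qpos"]);return s
def snap(n,f,box=None,k=1):
    im=ctrl.read_camera(n)[:,:,::-1].copy();cv2.imwrite("pics/raw_"+n+".png",im)
    if box: x,y,w,h=box;im=im[y:y+h,x:x+w]
    im=cv2.resize(im,None,fx=k,fy=k,interpolation=cv2.INTER_CUBIC);cv2.imwrite(f"pics/{f}.png",im);return im
E
python3 - <<'E'
from h import *
for n,b in(("top",(200,140,160,150)),("scene",(200,150,230,180))):
    im=cv2.imread(f"pics/{n}0.png");x,y,w,h=b
    k=5 if n=="top" else 3
    if n=="scene":k=3.4
    k=min(800/w,600/h,k)
    print(n,k)
    cv2.imwrite(f"pics/z_{n}.png",cv2.resize(im[y:y+h,x:x+w],None,fx=k,fy=k,interpolation=cv2.INTER_CUBIC))
im=cv2.imread("pics/top0.png")[180:290,360:480];cv2.imwrite("pics/z_sp.png",cv2.resize(im,None,fx=5,fy=5,interpolation=cv2.INTER_CUBIC))
E
```

```text
top 4.0
scene 3.3333333333333335
```

View pics/z_top.png

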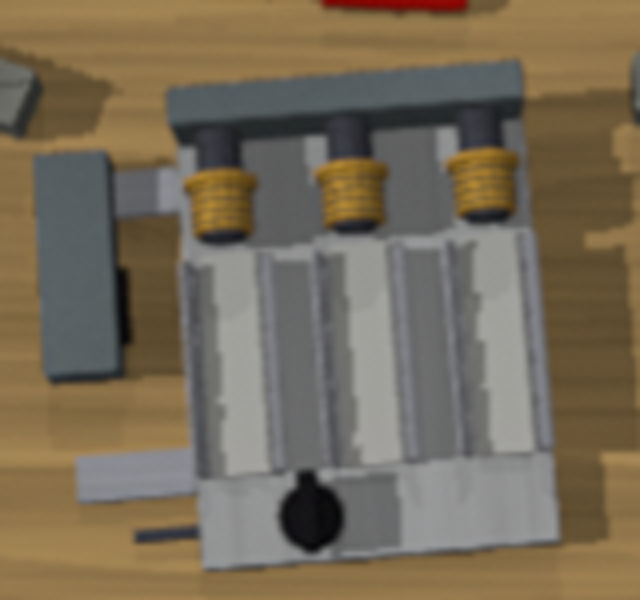

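View pics/z_scene.png

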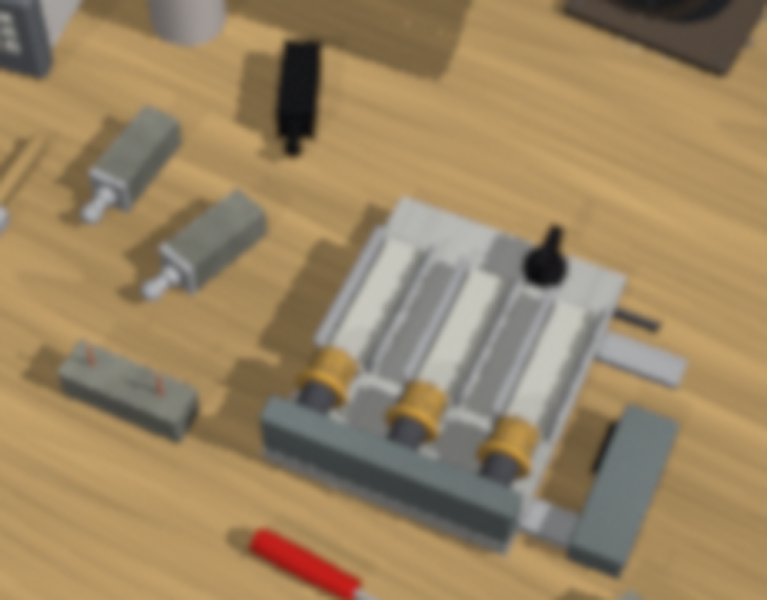

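View pics/z_sp.png

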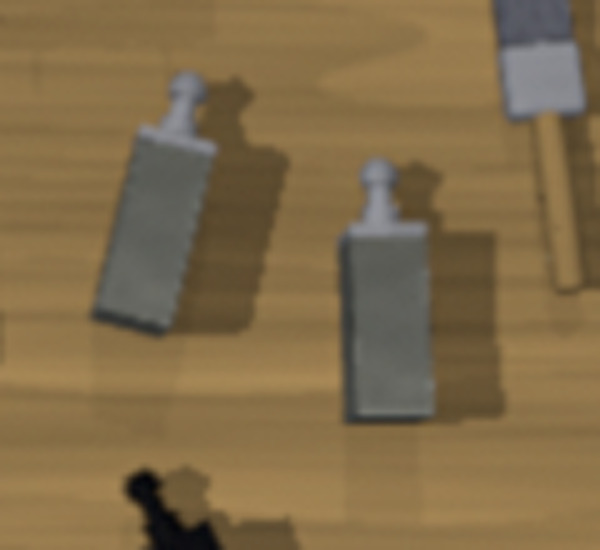

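```bash
python3 - <<'E'
from h import *
Z=lambda u,v:(200+(u+.5)/4-.5,140+(v+.5)/4-.5)
print("brass tops z~.075")
im=cv2.imread("pics/top0.png");hsv=cv2.cvtColor(im,cv2.COLOR_BGR2HSV)
m=cv2.inRange(hsv,(14,150,90),(28,255,255));m[:170]=0;m[205:]=0;m[:,:235]=0;m[:,340:]=0
n,l,s,c=cv2.connectedComponentsWithStats(m)
for i in range(1,n):
    if s[i,4]>40: print(s[i],c[i],at("top",c[i],.070))
ims=cv2.imread("pics/scene0.png");hsv=cv2.cvtColor(ims,cv2.COLOR_BGR2HSV)
m=cv2.inRange(hsv,(14,170,90),(28,255,255));m[:240]=0;m[300:]=0;m[:,:285]=0;m[:,375:]=0
n,l,s,cs=cv2.connectedComponentsWithStats(m)
for i in range(1,n):
    if s[i,4]>40: print(s[i],cs[i],at("scene",cs[i],.070))
print("near edge z.03",at("top",Z(205,570),.03),at("top",Z(558,540),.03))
print("right rail outer",at("top",Z(524,235),.052),at("top",Z(546,450),.052))
print("left rail",at("top",Z(185,262),.052),at("top",Z(200,475),.052))
print("mouth bottom dark edges (z.058..)",[at("top",Z(*q),.070) for q in((223,241),(354,232),(487,220))])
print("knob",at("top",Z(310,515),.07),at("top",Z(308,475),.076),at("top",Z(312,552),.06))
Y=lambda u,v:(360+(u+.5)/5-.5,180+(v+.5)/5-.5)
for name,q in(("A",[(142,137),(214,150),(163,332),(95,316)]),("B",[(344,235),(427,233),(432,413),(349,415)])):
    P=[at("top",Y(*p),.04) for p in q];print(name,P,"c",np.mean(P,0),"dir",np.degrees(np.arctan2(*(P[0]+P[1]-P[2]-P[3])[[1,0]])),np.linalg.norm(P[0]-P[3]),np.linalg.norm(P[0]-P[1]))
print("A tip",at("top",Y(189,82),.02),"B tip",at("top",Y(378,168),.02))
E
```

```text
brass tops z~.075
[312 177  17  17 193] [320.2176 184.3264] [ 0.6443 -0.0629  0.07  ]
[279 180  17  16 190] [287.1105 186.8789] [0.6366 0.0219 0.07  ]
[247 182  16  17 183] [254.2022 189.3333] [0.6293 0.1062 0.07  ]
near edge z.03 [0.3951 0.1117 0.03  ] [ 0.4169 -0.1137  0.03  ]
right rail outer [ 0.612  -0.0902  0.052 ] [ 0.4717 -0.105   0.052 ]
left rail [0.5918 0.1283 0.052 ] [0.4532 0.1143 0.052 ]
mouth bottom dark edges (z.058..) [array([0.6015, 0.1023, 0.07  ]), array([0.6083, 0.0188, 0.07  ]), array([ 0.6171, -0.0661,  0.07  ])]
knob [0.4261 0.0428 0.07  ] [0.4504 0.0442 0.076 ] [0.404  0.0417 0.06  ]
A [array([ 0.5937, -0.24  ,  0.04  ]), array([ 0.5873, -0.2776,  0.04  ]), array([ 0.4909, -0.2496,  0.04  ]), array([ 0.4989, -0.2146,  0.04  ])] c [ 0.5427 -0.2454  0.04  ] dir -15.589816784770802 0.09814809118028173 0.03812382631907641
B [array([ 0.5429, -0.3447,  0.04  ]), array([ 0.5445, -0.3884,  0.04  ]), array([ 0.45  , -0.3884,  0.04  ]), array([ 0.4487, -0.3452,  0.04  ])] c [ 0.4965 -0.3667  0.04  ] dir 0.12041662120062122 0.09423974521739634 0.04368353608767133
A tip [ 0.6287 -0.2677  0.02  ] B tip [ 0.5833 -0.3675  0.02  ]
```

```bash
cat >> h.py <<'E'
YAW=np.radians(5.5)
def plan(p,yaw):
    """needed shift in tool axes (units of 25mm) and turn (units of 5deg); yaw = wanted heading of bar direction e (jaws open across it)"""
    s=ctrl.get_state();r=R.from_quat(s["tcp_rot"]).as_matrix()
    d=np.array(p)-s["eef_pos"];sh=r.T@d/.025
    ty=np.arctan2(r[1,2],r[0,2]);w=yaw+np.pi/2
    a=(w-ty+np.pi/2)%np.pi-np.pi/2   # world turn about +z
    print("t%.2f"%s["time"],"pos",s["eef_pos"],"shift units",sh,"turn units about tool x",np.degrees(-a)/5,"jaw dir deg",np.degrees(ty)%180,"xaxis",r[:,0],"q6 %.2f"%s["qpos"][5],"F",s["contact_force"],"op %.1f"%(s["opening"]*85.4))
E
python3 - <<'E'
from h import *
st();plan([.64,-.0629,.2],YAW)
E
```

```text
t0.10 p [ 0.1766 -0.6509  0.2441] x [-0.0003  0.0022 -1.    ] z [ 0.2617 -0.9652 -0.0021] F [ 0.1206 -0.799  -0.6819] op 85.3 q [-1.456   0.2871  1.578  -0.      1.2786 -0.15  ]
t0.10 pos [ 0.1766 -0.6509  0.2441] shift units [  1.8081  24.044  -17.8467] turn units about tool x 1.9337379551516078 jaw dir deg 105.16868977575805 xaxis [-0.0003  0.0022 -1.    ] q6 -0.15 F [ 0.1206 -0.799  -0.6819] op 85.3
```

Call:
move_arm --commands '[0,0,0,0.967,0,0,0,0.967,0,0.9,-0.7,0,0,0.9,-0.7,0,0,0.9,-0.7,0,0,0.9,-0.7,0,0,0.9,-0.7,0,0,0.9,-0.7,0,0,0.9,-0.7,0,0,0.9,-0.7,0,0,0.9,-0.7,0,0,0.9,-0.7,0,0,0.9,-0.7,0,0,0.9,-0.7,0,0,0.9,-0.7,0,0,0.9,-0.7,0]' --jaw 65

```text
time: 2.1
eef_pos: [0.4679, -0.3746, 0.2453]
tcp_rot: [0.475, 0.524, -0.475, 0.524]
contact_force: [-0.5, 0.0, 0.5]
opening: 0.764
```

```bash
python3 - <<'E'
from h import *
plan([.6415,-.0635,.15],YAW)
snap("top","top1");snap("scene","scene1")
E
```

```text
t2.10 pos [ 0.4679 -0.3746  0.2453] shift units [  3.8178   8.1316 -11.7021] turn units about tool x 0.026884075704247185 jaw dir deg 95.63442037852121 xaxis [ 0.0001  0.0003 -1.    ] q6 0.63 F [-0.4603  0.0212  0.4795] op 65.3
```

View pics/top1.png

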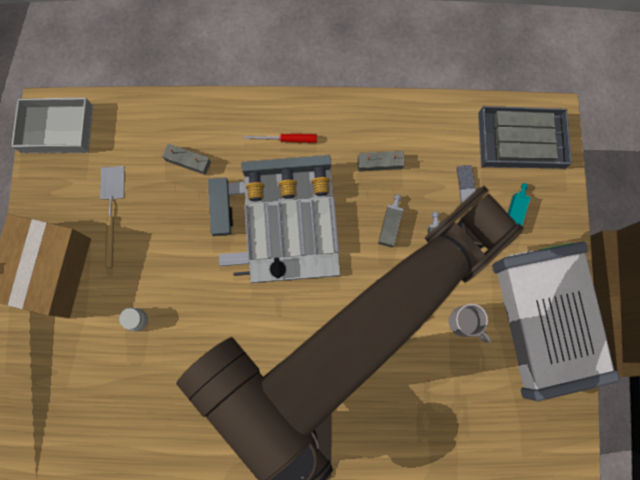

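View pics/scene1.png

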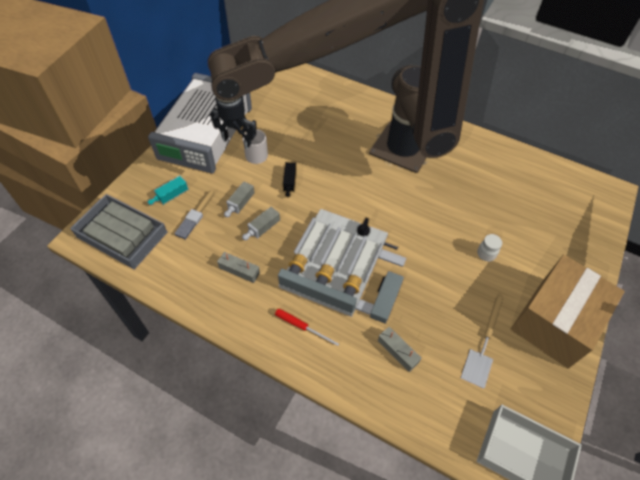

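The top view is unchanged apart from the arm, and nothing was hidden, so there are exactly two specimens. Next I'll work out the sleeve's x position.

```bash
python3 - <<'E'
from h import *
im=cv2.imread("pics/top0.png")[165:210,235:340];cv2.imwrite("pics/z2.png",cv2.resize(im,None,fx=7,fy=7,interpolation=cv2.INTER_NEAREST))
im=cv2.imread("pics/scene0.png")[240:315,270:380];cv2.imwrite("pics/z3.png",cv2.resize(im,None,fx=7,fy=7,interpolation=cv2.INTER_NEAREST))
# predicted geometry for axis e, middle point guess
e=np.array([np.cos(YAW),np.sin(YAW),0]);u=np.array([0,0,1.])
for g in ([.6415,-.0635,.058],):
    g=np.array(g)
    print("front top",proj("top",g-.0155*e+.020*u),"flange back top",proj("top",g+.0155*e+.0245*u),"flange front top",proj("top",g+.0105*e+.0245*u),"mouth",proj("top",g-.0195*e))
E
```

```text
front top [321.0165 190.4376] flange back top [319.9779 178.266 ] flange front top [320.1477 180.1497] mouth [321.0722 193.9064]
```

View pics/z2.png

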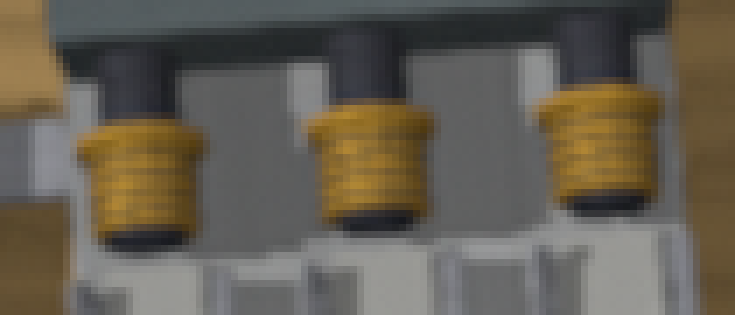

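View pics/z3.png

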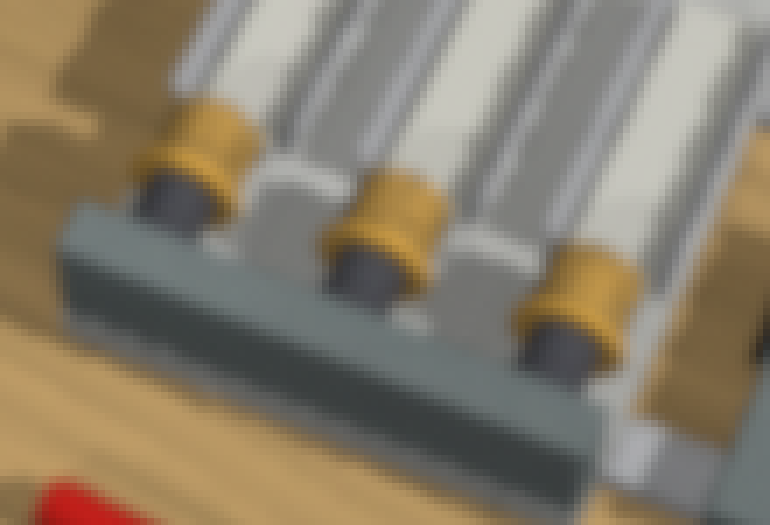

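Call:
move_arm --commands '[0,0.6,-0.9,0,0,0.6,-0.9,0,0,0.6,-0.9,0,0,0.6,-0.9,0,0,0.6,-0.9,0,0,0.6,-0.9,0,0,0.6,-0.9,0,0,0.65,-0.9,0,0,0.65,-0.9,0,0,0.65,-0.9,0,0.5,0.65,-0.9,0,0.5,0.65,-0.9,0,0.8,0.38,-0.9,0,0.8,0,0,0,0.8,0,0,0,0.4,0,0,0,0,0,0,0,0,0,0,0]'

```text
time: 4.45
eef_pos: [0.634, -0.0681, 0.1512]
tcp_rot: [0.476, 0.523, -0.475, 0.524]
contact_force: [0.5, 0.7, 0.4]
opening: 0.765
```

```bash
python3 - <<'E'
from h import *
plan([.642,-.0633,.056],YAW)
E
```

```text
t4.45 pos [ 0.634  -0.0681  0.1512] shift units [ 3.8093  0.3305 -0.1626] turn units about tool x -0.007267617159997496 jaw dir deg 95.46366191420005 xaxis [ 0.0015 -0.0004 -1.    ] q6 1.21 F [0.5082 0.675  0.3647] op 65.3
```

Call:
move_arm --commands '[0,0.33,-0.16,0,0.7,0,0,0,0.7,0,0,0,0.7,0,0,0,0.6,0,0,0,0.5,0,0,0,0.4,0,0,0,0.2,0,0,0,0,0,0,0]'

```text
time: 5.58
eef_pos: [0.6413, -0.0627, 0.0551]
tcp_rot: [0.475, 0.524, -0.475, 0.523]
contact_force: [0.3, 0.3, 0.5]
opening: 0.759
```

```bash
python3 - <<'E'
from h import *
plan([.642,-.0633,.056],YAW)
snap("scene","s2",(260,150,150,150),4);snap("top","t2",(230,130,130,130),4)
E
```

```text
t5.58 pos [ 0.6413 -0.0627  0.0551] shift units [-0.0352  0.0243  0.027 ] turn units about tool x -0.00012462285390778816 jaw dir deg 95.49937688573046 xaxis [-0.0003  0.0001 -1.    ] q6 1.22 F [0.3111 0.3422 0.5045] op 64.9
```

View pics/s2.png

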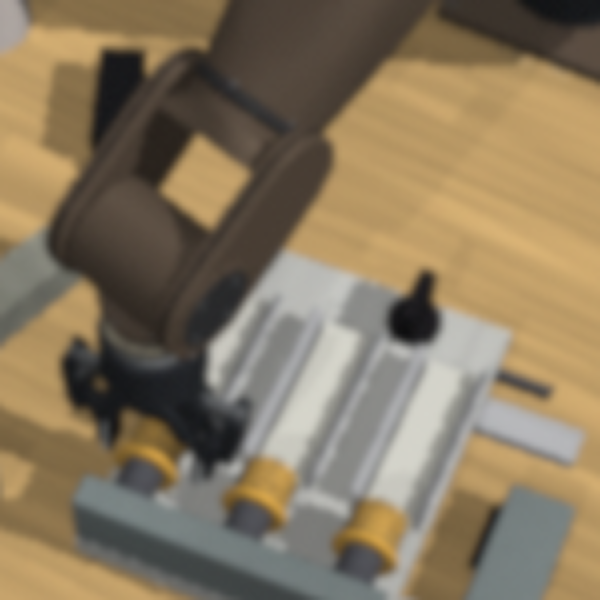

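View pics/t2.png

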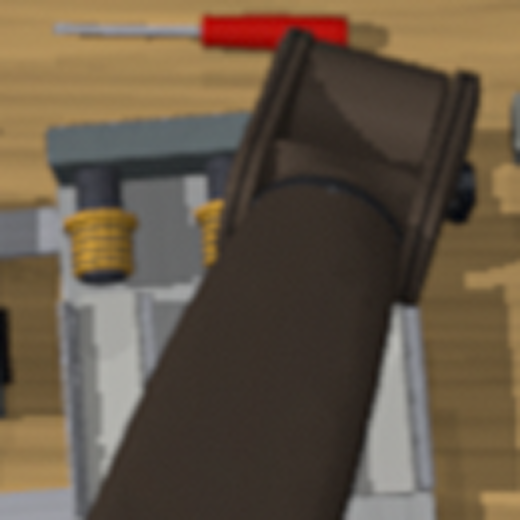

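The fingers straddle the right-hand sleeve without touching it. I'll close gently and then pull back 17 mm.

Call:
move_arm --commands '[0,0,0,0,0,0,0,0,0,0,0,0,0,0,0,0,0,0,0,0,0,0,0,0]' --jaw 30 --force 35

```text
time: 6.42
eef_pos: [0.6419, -0.0633, 0.0562]
tcp_rot: [0.475, 0.523, -0.475, 0.524]
contact_force: [-1.6, -3.5, 4.5]
opening: 0.462
```

```bash
python3 - <<'E'
from h import *
plan([.642,-.0633,.056],YAW)
E
```

```text
t6.42 pos [ 0.6419 -0.0633  0.0562] shift units [0.0097 0.0046 0.0023] turn units about tool x 0.0015133176929082324 jaw dir deg 95.50756658846454 xaxis [ 0.0011 -0.0011 -1.    ] q6 1.22 F [-1.5999 -3.4954  4.5039] op 39.5
```

Call:
move_arm --commands '[0,0.2,0,0,0,0.2,0,0,0,0.15,0,0,0,0.12,0,0,0,0,0,0,0,0,0,0]'

```text
time: 7.18
eef_pos: [0.6579, -0.0618, 0.0562]
tcp_rot: [0.475, 0.524, -0.476, 0.523]
contact_force: [-4.1, -3.2, 7.3]
opening: 0.463
```

```bash
python3 - <<'E'
from h import *
plan([.642,-.0633,.056],YAW)
E
```

```text
t7.17 pos [ 0.6579 -0.0618  0.0562] shift units [ 0.0097 -0.6379 -0.0007] turn units about tool x 0.0031204348539456968 jaw dir deg 95.51560217426976 xaxis [-0.0012 -0.0011 -1.    ] q6 1.23 F [-4.1046 -3.1537  7.2707] op 39.5
```

Call:
move_arm --commands '[0,0,0,0,0,0,0,0,0,0,0,0,-0.4,0,0,0,-0.8,0,0,0,-0.8,0,0,0,-0.8,0,0,0,-0.8,0,0,0,0,0,0,0]' --jaw 65

```text
time: 8.3
eef_pos: [0.6596, -0.0615, 0.1487]
tcp_rot: [0.476, 0.522, -0.475, 0.525]
contact_force: [-0.9, 0.1, -0.3]
opening: 0.76
```

```bash
python3 - <<'E'
from h import *
plan([.634,.0215,.15],YAW)
snap("scene","s3",(270,220,120,100),5)
E
```

```text
t8.30 pos [ 0.6596 -0.0615  0.1487] shift units [-0.063  -0.6997 -3.4009] turn units about tool x 0.0003777929962585255 jaw dir deg 95.50188896498129 xaxis [ 0.0053 -0.0013 -1.    ] q6 1.23 F [-0.9443  0.1259 -0.262 ] op 64.9
```

View pics/s3.png

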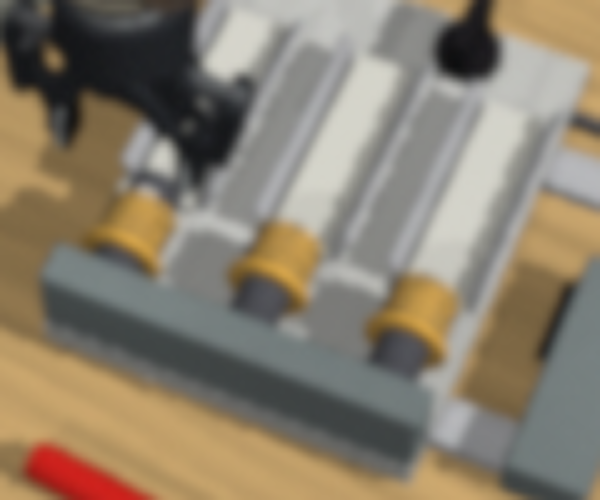

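Sleeve 1 stays back (its dark rear tube is nearly hidden). Sleeve 2 next.

Call:
move_arm --commands '[0,-0.2,-0.85,0,0,-0.2,-0.85,0,0,-0.2,-0.85,0,0,-0.1,-0.85,0,0.7,0,0,0,0.7,0,0,0,0.7,0,0,0,0.6,0,0,0,0.5,0,0,0,0.35,0,0,0,0.15,0,0,0,0,0,0,0]'

```text
time: 9.85
eef_pos: [0.6326, 0.0218, 0.0529]
tcp_rot: [0.475, 0.523, -0.475, 0.523]
contact_force: [0.4, 0.8, 0.9]
opening: 0.763
```

```bash
python3 - <<'E'
from h import *
plan([.6339,.0213,.056],YAW)
E
```

```text
t9.85 pos [0.6326 0.0218 0.0529] shift units [-0.1241  0.049   0.0262] turn units about tool x 0.0009380117825699737 jaw dir deg 95.50469005891284 xaxis [ 0.0002 -0.     -1.    ] q6 1.35 F [0.4201 0.7706 0.9156] op 65.2
```

Call:
move_arm --commands '[-0.1,0.05,0.02,0,0,0,0,0,0,0,0,0,0,0,0,0,0,0,0,0,0,0,0,0,0,0.2,0,0,0,0.2,0,0,0,0.15,0,0,0,0.12,0,0,0,0,0,0,0,0,0,0]' --jaw 30

```text
time: 11.35
eef_pos: [0.6507, 0.0229, 0.0567]
tcp_rot: [0.475, 0.523, -0.476, 0.524]
contact_force: [-2.8, 0.3, 7.9]
opening: 0.464
```

```bash
python3 - <<'E'
from h import *
plan([.6339,.0213,.056],YAW)
E
```

```text
t11.35 pos [0.6507 0.0229 0.0567] shift units [ 0.0264 -0.6744 -0.0001] turn units about tool x 0.0019754608657195465 jaw dir deg 95.50987730432858 xaxis [-0.0001 -0.0004 -1.    ] q6 1.35 F [-2.7635  0.3251  7.856 ] op 39.6
```

Call:
move_arm --commands '[0,0,0,0,0,0,0,0,0,0,0,0,-0.4,0,0,0,-0.8,0,0,0,-0.8,0,0,0,-0.9,0,0,0,-0.9,0,0,0,0,-0.4,0.9,0,0,-0.4,0.9,0,0,-0.4,0.9,0,0,-0.4,0.9,0,0,-0.4,0.9,0,0,-0.4,0.9,0,0,-0.4,0.9,0]' --jaw 70

```text
time: 13.22
eef_pos: [0.596, -0.1413, 0.1521]
tcp_rot: [0.476, 0.523, -0.475, 0.524]
contact_force: [0.9, -0.0, 0.5]
opening: 0.82
```

```bash
python3 - <<'E'
from h import *
plan([.54,-.2454,.15],np.radians(-15))
snap("scene","s4",(210,160,200,160),4);snap("top","t4",(230,140,240,150),3.3)
E
```

```text
t13.22 pos [ 0.596  -0.1413  0.1521] shift units [ 0.0848 -2.628   3.9296] turn units about tool x 4.100777619475448 jaw dir deg 95.50388809737726 xaxis [ 0.0018 -0.0008 -1.    ] q6 1.08 F [ 0.9033 -0.0485  0.5297] op 70.1
```

View pics/s4.png

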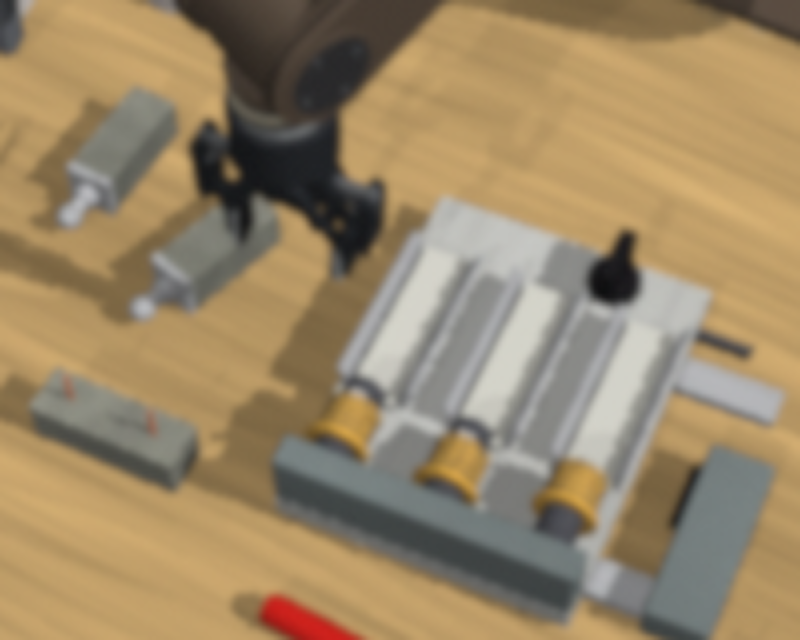

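View pics/t4.png

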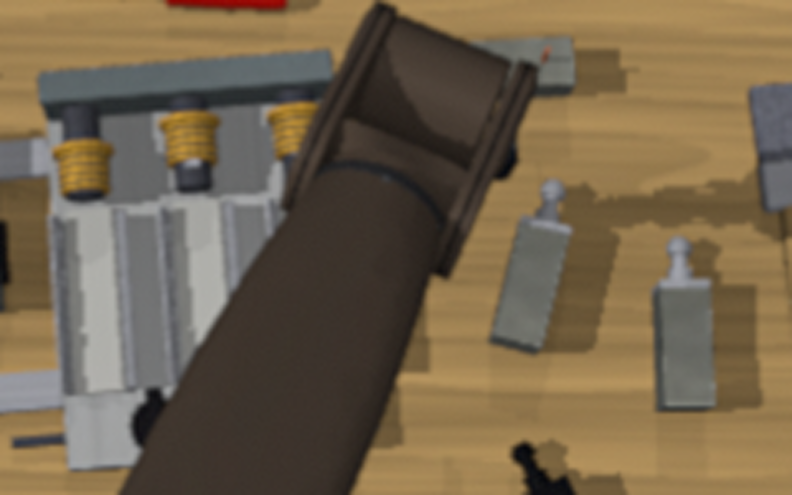

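Both sleeves are held back, and the specimens haven't moved. I'll go over specimen A and descend.

Call:
move_arm --commands '[0,-0.45,0.65,0,0,-0.45,0.65,0,0,-0.45,0.65,0,0,-0.45,0.65,0,0,-0.45,0.65,0,0,-0.38,0.68,0,0,0,0,0.82,0,0,0,0.82,0,0,0,0.82,0,0,0,0.82,0,0,0,0.82,0,0,0,0]'

```text
time: 14.82
eef_pos: [0.5396, -0.2451, 0.1503]
tcp_rot: [-0.561, -0.431, 0.561, -0.431]
contact_force: [0.0, 0.2, -1.1]
opening: 0.819
```

```bash
python3 - <<'E'
from h import *
plan([.5427,-.2454,.033],np.radians(-15))
E
```

```text
t14.82 pos [ 0.5396 -0.2451  0.1503] shift units [ 4.6919  0.1221 -0.0204] turn units about tool x 0.007046285728690279 jaw dir deg 75.03523142864347 xaxis [-0.  0. -1.] q6 1.23 F [ 0.0328  0.239  -1.1068] op 69.9
```

Call:
move_arm --commands '[0.8,0.12,-0.02,0,0.8,0,0,0,0.8,0,0,0,0.8,0,0,0,0.7,0,0,0,0.45,0,0,0,0.3,0,0,0,0,0,0,0]'

```text
time: 15.82
eef_pos: [0.5428, -0.2447, 0.0337]
tcp_rot: [-0.561, -0.431, 0.561, -0.43]
contact_force: [0.5, 0.2, 0.3]
opening: 0.815
```

Call:
move_arm --commands '[0,0,0,0,0,0,0,0,0,0,0,0,0,0,0,0,0,0,0,0,0,0,0,0]' --jaw 30 --force 60

```text
time: 16.58
eef_pos: [0.5436, -0.2452, 0.0352]
tcp_rot: [0.561, 0.43, -0.561, 0.431]
contact_force: [0.2, 0.5, 5.2]
opening: 0.451
```

```bash
python3 - <<'E'
from h import *
plan([.5427,-.2454,.033],np.radians(-15))
E
```

```text
t16.57 pos [ 0.5436 -0.2452  0.0352] shift units [ 0.0883 -0.0333  0.0179] turn units about tool x -0.00023398400675541013 jaw dir deg 74.99883007996624 xaxis [ 0.0016 -0.0008 -1.    ] q6 1.24 F [0.188  0.4922 5.2317] op 38.5
```

```bash
python3 - <<'E'
from h import *
Z=lambda u,v:(200+(u+.5)/4-.5,140+(v+.5)/4-.5)
e=np.array([np.cos(YAW),np.sin(YAW)]);n=np.array([-e[1],e[0]]);g=np.array([.642,-.0633])
for q in((486.5,235),(506,450),(356,245),(375,465),(223,260),(239,475)):
    p=at("top",Z(*q),.052)[:2];print(p,"lateral from lane1 axis mm",1e3*(p-g)@n)
plan([.531,-.074,.12],YAW)
E
python3 -c "
import cv2
im=cv2.imread('pics/top0.png')[190:265,240:345];cv2.imwrite('pics/z5.png',cv2.resize(im,None,fx=7.5,fy=7.5,interpolation=cv2.INTER_CUBIC))"
```

```text
[ 0.6117 -0.066 ] lateral from lane1 axis mm 0.23099198789782147
[ 0.4714 -0.0796] lateral from lane1 axis mm 0.11336771499142757
[0.6042 0.0181] lateral from lane1 axis mm 84.69698294137277
[0.4609 0.0034] lateral from lane1 axis mm 83.73030389862265
[0.5933 0.1038] lateral from lane1 axis mm 170.96241156724335
[0.4535 0.0895] lateral from lane1 axis mm 170.1989746169309
t16.57 pos [ 0.5436 -0.2452  0.0352] shift units [-3.3981 -2.2539 -6.482 ] turn units about tool x -4.1002339840067545 jaw dir deg 74.99883007996624 xaxis [ 0.0016 -0.0008 -1.    ] q6 1.24 F [0.188  0.4922 5.2317] op 38.5
```

View pics/z5.png

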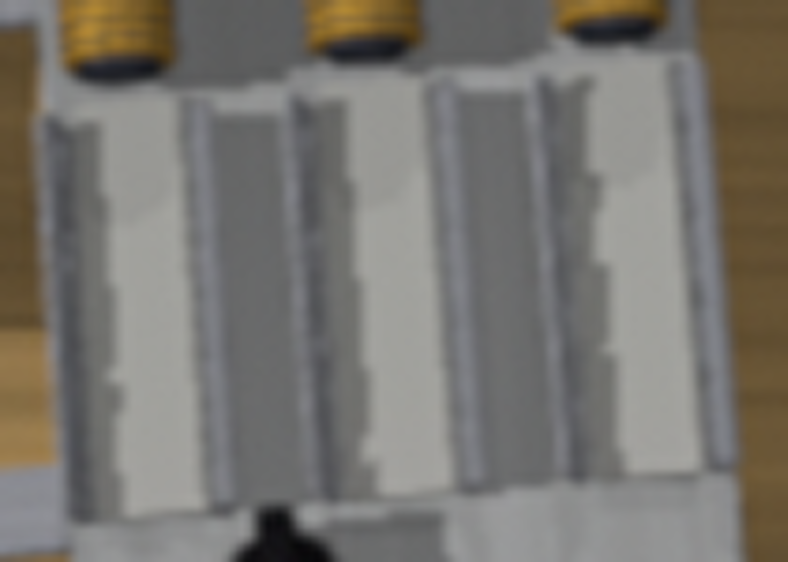

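Lane centrelines agree with the sleeve axes to within 1 mm. Lift and carry A to lane 1.

Call:
move_arm --commands '[-0.3,0,0,0,-0.7,0,0,0,-0.8,0,0,0,-0.8,0,0,0,-0.8,0,0,0,0,0,0,0]'

```text
time: 17.32
eef_pos: [0.5444, -0.2458, 0.1224]
tcp_rot: [0.562, 0.428, -0.56, 0.432]
contact_force: [1.0, 0.1, -3.7]
opening: 0.455
```

```bash
python3 - <<'E'
from h import *
plan([.531,-.074,.12],YAW)
snap("scene","s5",(210,130,200,160),4)
E
```

```text
t17.32 pos [ 0.5444 -0.2458  0.1224] shift units [ 0.0685 -2.2978 -6.501 ] turn units about tool x -4.099278797710568 jaw dir deg 75.00360601144715 xaxis [ 0.005  -0.0034 -1.    ] q6 1.24 F [ 1.0279  0.0892 -3.7037] op 38.8
```

View pics/s5.png

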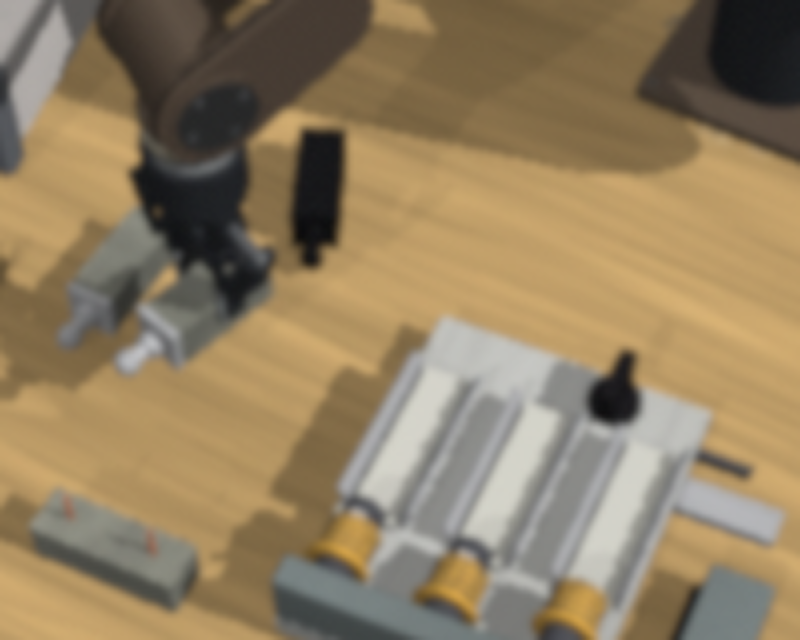

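A is held level. Carry it across.

Call:
move_arm --commands '[0,-0.29,-0.81,0,0,-0.29,-0.81,0,0,-0.29,-0.81,0,0,-0.29,-0.81,0,0,-0.29,-0.81,0,0,-0.29,-0.81,0,0,-0.29,-0.82,0,0,-0.27,-0.82,0,0,0,0,-0.82,0,0,0,-0.82,0,0,0,-0.82,0,0,0,-0.82,0,0,0,-0.82,0,0,0,0,0,0,0,0]'

```text
time: 19.25
eef_pos: [0.5294, -0.0726, 0.1191]
tcp_rot: [0.476, 0.523, -0.476, 0.523]
contact_force: [-0.6, -0.5, -3.7]
opening: 0.452
```

```bash
python3 - <<'E'
from h import *
plan([.531,-.074,.075],YAW)
snap("scene","s6",(250,160,160,140),4.2)
snap("top","t6",(230,140,160,150),4)
E
```

```text
t19.25 pos [ 0.5294 -0.0726  0.1191] shift units [1.7646 0.0591 0.0613] turn units about tool x -0.009073701756224201 jaw dir deg 95.45463149121888 xaxis [ 0.0001 -0.0001 -1.    ] q6 1.15 F [-0.5609 -0.532  -3.7299] op 38.6
```

View pics/s6.png

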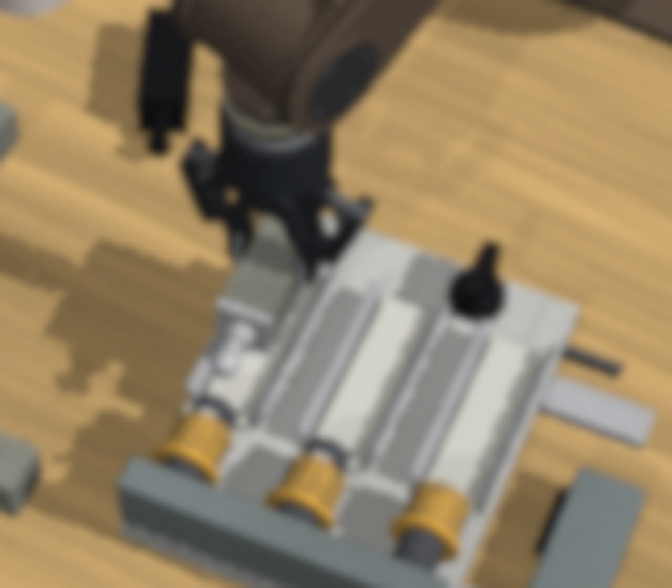

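View pics/t6.png

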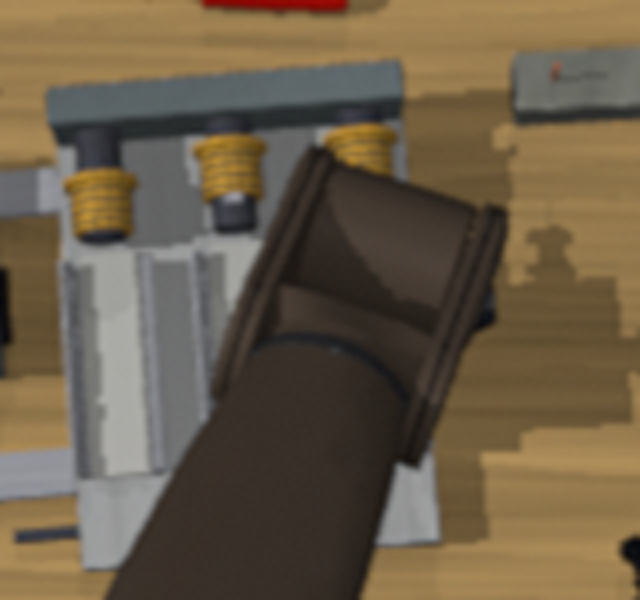

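Call:
move_arm --commands '[0.3,0.04,0.06,0,0.4,0,0,0,0.4,0,0,0,0.3,0,0,0,0.2,0,0,0,0.1,0,0,0,0,0,0,0]'

```text
time: 20.23
eef_pos: [0.5285, -0.0743, 0.0793]
tcp_rot: [0.473, 0.526, -0.477, 0.521]
contact_force: [-17.3, 1.2, 21.0]
opening: 0.457
```

```bash
python3 - <<'E'
from h import *
plan([.531,-.074,.073],YAW);st()
snap("scene","s7",(250,160,160,140),4.2)
E
```

```text
t20.23 pos [ 0.5285 -0.0743  0.0793] shift units [ 0.2518  0.1009 -0.0021] turn units about tool x 0.010989890583296223 jaw dir deg 95.55494945291647 xaxis [-0.0087  0.0011 -1.    ] q6 1.15 F [-17.33     1.2113  21.0255] op 39.0
t20.23 p [ 0.5285 -0.0743  0.0793] x [-0.0087  0.0011 -1.    ] z [ 0.0968 -0.9953 -0.0019] F [-17.33     1.2113  21.0255] op 39.0 q [-0.3291  0.1851  2.0318 -0.0022  0.9333  1.1461]
```

View pics/s7.png

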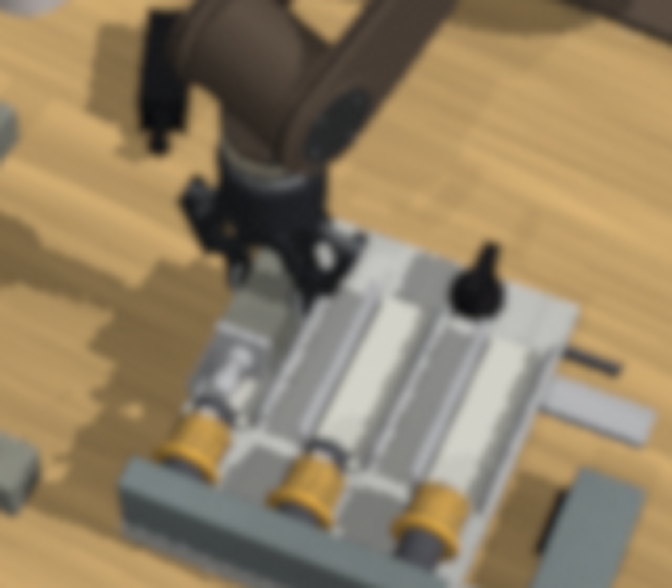

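Backward and upward force: the plug tip is touching the coupler nose. I'll raise, retreat 12 mm and lower again.

Call:
move_arm --commands '[-0.3,0,0,0,-0.3,0,0,0,0,-0.25,0,0,0,-0.25,0,0,0,0,0,0]'

```text
time: 20.9
eef_pos: [0.517, -0.0754, 0.0908]
tcp_rot: [0.475, 0.524, -0.476, 0.523]
contact_force: [0.4, 0.5, -4.1]
opening: 0.454
```

```bash
python3 - <<'E'
from h import *
plan([.531,-.074,.073],YAW)
snap("scene","s8",(250,160,160,140),4.2)
E
```

```text
t20.90 pos [ 0.517  -0.0754  0.0908] shift units [0.7101 0.5634 0.0001] turn units about tool x -0.003103876046688984 jaw dir deg 95.48448061976659 xaxis [-0.0016  0.0006 -1.    ] q6 1.14 F [ 0.3981  0.5213 -4.125 ] op 38.8
```

View pics/s8.png

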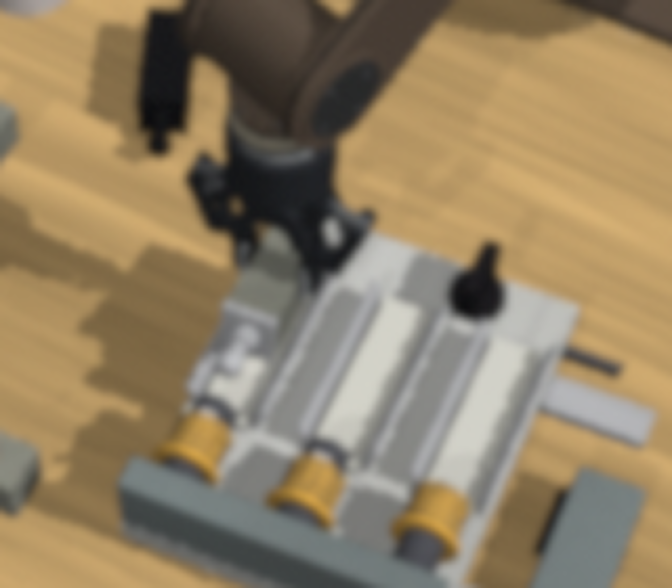

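Call:
move_arm --commands '[0.2,0,0,0,0.2,0,0,0,0.15,0,0,0,0.1,0,0,0,0,0,0,0]'

```text
time: 21.58
eef_pos: [0.5194, -0.0755, 0.0776]
tcp_rot: [0.476, 0.523, -0.475, 0.523]
contact_force: [-0.9, 1.7, 7.1]
opening: 0.454
```

```bash
python3 - <<'E'
from h import *
plan([.531,-.074,.073],YAW)
E
```

```text
t21.57 pos [ 0.5194 -0.0755  0.0776] shift units [ 0.1846  0.4688 -0.0153] turn units about tool x -0.004381306911633947 jaw dir deg 95.47809346544182 xaxis [ 0.0011  0.0005 -1.    ] q6 1.14 F [-0.9145  1.6595  7.1047] op 38.7
```

```bash
python3 - <<'E'
from h import *
snap("scene","s9",(270,190,100,80),8)
snap("top","t9",(230,140,160,150),4)
E
```

```text
(no output)
```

View pics/s9.png

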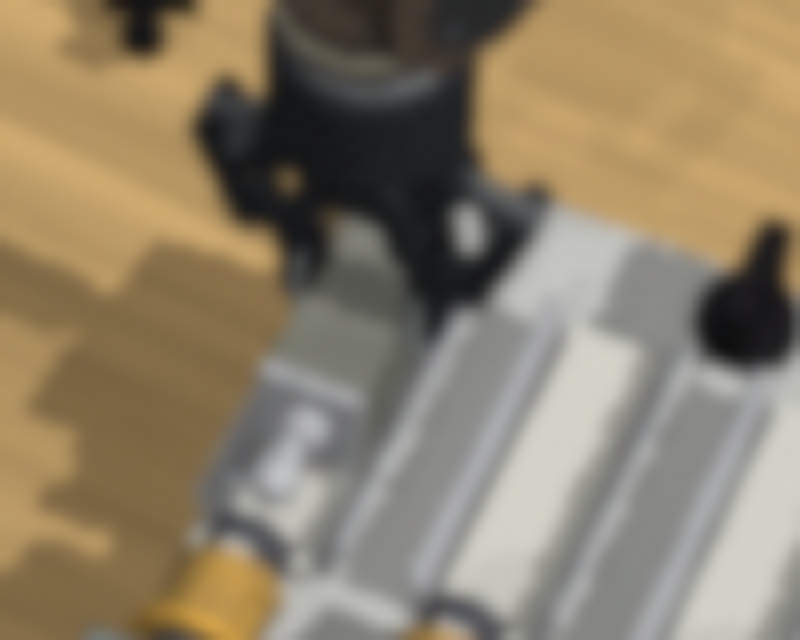

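```bash
python3 - <<'E'
from h import *
e=np.array([np.cos(YAW),np.sin(YAW)]);n=np.array([-e[1],e[0]]);g=np.array([.642,-.0633])
for z in(.078,.082):
  for q in((267,362),(362,405)):
    p=at("scene",(270+q[0]/8,190+q[1]/8),z)[:2];print(z,p,"lat",1e3*(p-g)@n,"along from mouth",1e3*(p-g)@e+19.5)
p=at("scene",(270+270/8,190+492/8),.058)[:2];print("tip",p,"lat",1e3*(p-g)@n,"along from mouth",1e3*(p-g)@e+19.5)
E
```

```text
0.078 [ 0.5648 -0.0913] lat -20.460987355476256 along from mouth -60.03728152191593
0.078 [ 0.5641 -0.0512] lat 19.506939429297933 along from mouth -56.855266946285084
0.082 [ 0.5672 -0.0899] lat -19.291285680081355 along from mouth -57.548780781339175
0.082 [ 0.5665 -0.0499] lat 20.542212207539034 along from mouth -54.377468655010375
tip [ 0.6029 -0.0682] lat -1.140165425818761 along from mouth -19.87364411068785
```

Call:
move_arm --commands '[0,0,0,0,0,0,0,0,0,0,0,0,0,0,0,0]' --jaw 60

```text
time: 22.18
eef_pos: [0.5181, -0.0756, 0.0752]
tcp_rot: [0.475, 0.523, -0.475, 0.523]
contact_force: [0.4, 0.1, 0.6]
opening: 0.7
```

```bash
python3 - <<'E'
from h import *
plan([.531,-.074,.073],YAW)
snap("scene","s10",(270,190,100,80),8)
E
```

```text
t22.18 pos [ 0.5181 -0.0756  0.0752] shift units [ 0.088   0.5217 -0.0133] turn units about tool x -0.0006781257876848233 jaw dir deg 95.4966093710616 xaxis [-0.0001  0.     -1.    ] q6 1.14 F [0.3696 0.1297 0.5769] op 59.8
```

View pics/s10.png

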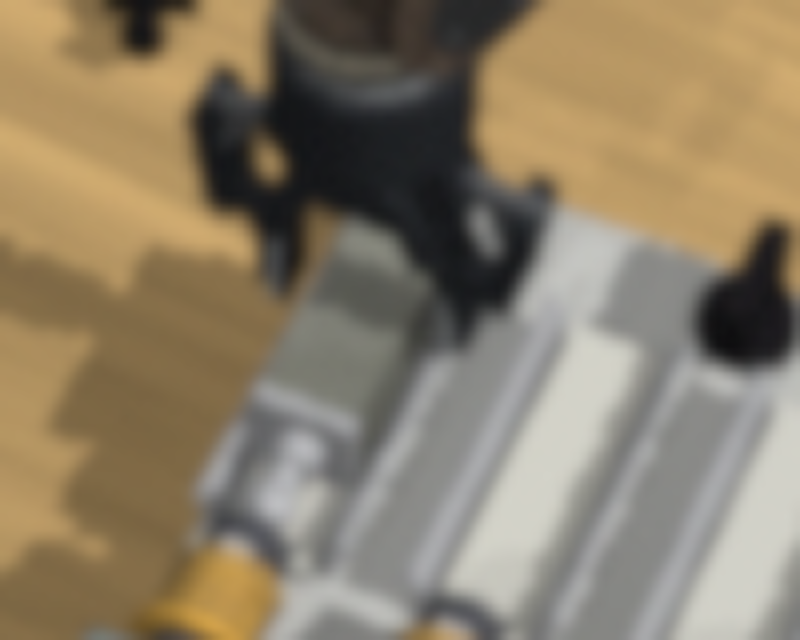

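```bash
python3 - <<'E'
from h import *
e=np.array([np.cos(YAW),np.sin(YAW)]);n=np.array([-e[1],e[0]]);g=np.array([.642,-.0633])
for q in((262,388),(355,415)):
    p=at("scene",(270+q[0]/8,190+q[1]/8),.078)[:2];print(p,"lat",1e3*(p-g)@n,"along from mouth",1e3*(p-g)@e+19.5)
E
```

```text
[ 0.5758 -0.0871] lat -17.310381981234666 along from mouth -48.65420955823534
[ 0.5693 -0.0513] lat 18.93606195543887 along from mouth -51.73606588204389
```

Call:
move_arm --commands '[0.1,0,-0.01,0,0,0,0,0,0,0,0,0,0,0,0,0,0,0,0,0,0,0,0,0,0,0,0,0]' --jaw 30 --force 50

```text
time: 23.1
eef_pos: [0.5181, -0.0753, 0.0728]
tcp_rot: [0.475, 0.523, -0.475, 0.524]
contact_force: [1.3, -1.4, -1.4]
opening: 0.455
```

```bash
python3 - <<'E'
from h import *
plan([.531,-.074,.073],YAW)
E
```

```text
t23.10 pos [ 0.5181 -0.0753  0.0728] shift units [-0.008   0.5188 -0.0038] turn units about tool x 0.0010409598377663339 jaw dir deg 95.50520479918886 xaxis [ 0.0002 -0.0001 -1.    ] q6 1.14 F [ 1.2677 -1.4231 -1.4479] op 38.9
```

Call:
move_arm --commands '[0,0.2,0,0,0,0.25,0,0,0,0.25,0,0,0,0.25,0,0,0,0,0,0]'

```text
time: 23.72
eef_pos: [0.5428, -0.0728, 0.0728]
tcp_rot: [0.476, 0.523, -0.475, 0.524]
contact_force: [0.7, -0.7, 0.7]
opening: 0.454
```

Call:
move_arm --commands '[0,0.2,0,0,0,0.2,0,0,0,0.2,0,0,0,0.2,0,0,0,0,0,0]'

```text
time: 24.35
eef_pos: [0.5617, -0.071, 0.0728]
tcp_rot: [0.475, 0.524, -0.475, 0.523]
contact_force: [-2.8, -0.5, 3.2]
opening: 0.454
```

```bash
python3 - <<'E'
from h import *
st()
snap("scene","s11",(270,190,100,80),8)
E
```

```text
t24.35 p [ 0.5617 -0.071   0.0728] x [-0.0003  0.0002 -1.    ] z [ 0.0961 -0.9954 -0.0002] F [-2.7814 -0.4703  3.1817] op 38.8 q [-0.305   0.256   1.9601  0.0001  0.9259  1.1696]
```

View pics/s11.png

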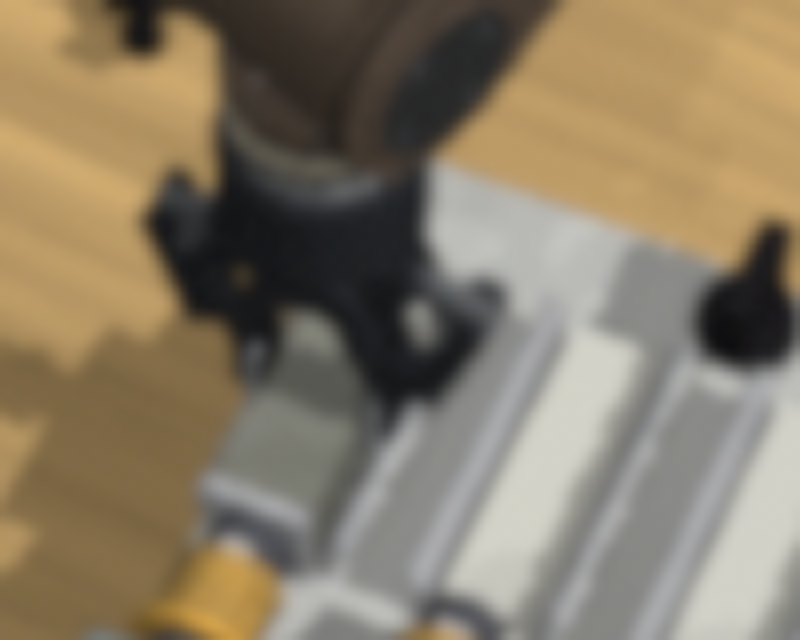

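Call:
move_arm --commands '[0,0.1,0,0,0,0.1,0,0,0,0,0,0]'

```text
time: 24.78
eef_pos: [0.5618, -0.071, 0.0728]
tcp_rot: [0.472, 0.528, -0.479, 0.52]
contact_force: [-19.2, -3.5, 15.2]
opening: 0.458
```

Call:
move_arm --commands '[0,0.1,0,0,0,0.1,0,0,0,0,0,0]'

```text
time: 25.15
eef_pos: [0.5627, -0.0709, 0.0725]
tcp_rot: [0.469, 0.531, -0.481, 0.517]
contact_force: [-31.9, -5.5, 24.1]
opening: 0.457
```

Call:
move_arm --commands '[0,-0.2,0,0,0,-0.15,0,0,0,0,0,0]'

```text
time: 25.52
eef_pos: [0.5623, -0.071, 0.0727]
tcp_rot: [0.475, 0.524, -0.476, 0.523]
contact_force: [-3.8, -1.1, 2.6]
opening: 0.456
```

```bash
python3 - <<'E'
from h import *
st()
snap("scene","s12",(270,210,80,60),10)
e=np.array([np.cos(YAW),np.sin(YAW)]);n=np.array([-e[1],e[0]]);g=np.array([.642,-.0633])
for q in((203,482),(310,522)):
    p=at("scene",(270+q[0]/8,190+q[1]/8),.078)[:2];print(p,"lat",1e3*(p-g)@n,"along from mouth",1e3*(p-g)@e+19.5)
E
```

```text
t25.52 p [ 0.5623 -0.071   0.0727] x [-0.0013  0.0002 -1.    ] z [ 0.0958 -0.9954 -0.0003] F [-3.8161 -1.0723  2.5685] op 38.9 q [-0.3044  0.2578  1.9581 -0.0003  0.927   1.1706]
[ 0.6222 -0.085 ] lat -19.746561024468313 along from mouth -2.269587433376998
[ 0.6179 -0.0427] lat 22.82016539140644 along from mouth -2.492819196523648
```

View pics/s12.png

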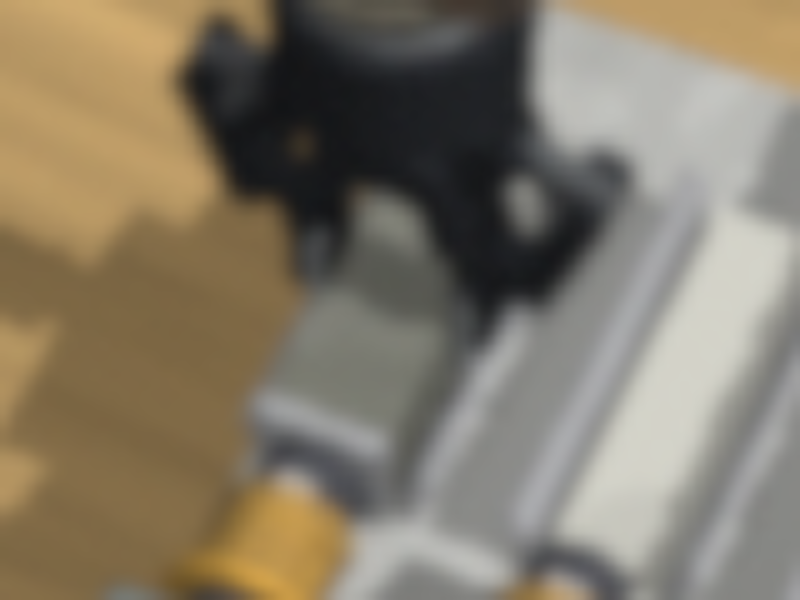

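Call:
move_arm --commands '[0,0,0,0,0,0,0,0,0,0,0,0,-0.5,0,0,0,-0.8,0,0,0,-0.8,0,0,0,-0.8,0,0,0,-0.5,-0.5,0.5,0,0,-0.8,0.9,0,0,-0.8,0.9,0,0,-0.8,0.9,0,0,-0.8,0.9,0,0,0,0.9,0,0,0,0,0]' --jaw 65

```text
time: 27.32
eef_pos: [0.483, -0.2061, 0.1584]
tcp_rot: [0.476, 0.522, -0.476, 0.523]
contact_force: [0.5, -0.5, 0.1]
opening: 0.759
```

```bash
python3 - <<'E'
from h import *
st()
snap("scene","s13",(270,210,80,60),10);snap("top","t13",(240,160,110,80),7)
E
```

```text
t27.32 p [ 0.483  -0.2061  0.1584] x [ 0.001  -0.0006 -1.    ] z [ 0.0933 -0.9956  0.0007] F [ 0.5472 -0.4957  0.1291] op 64.8 q [-0.5967  0.0463  2.0176  0.0001  1.0765  0.8806]
```

View pics/s13.png

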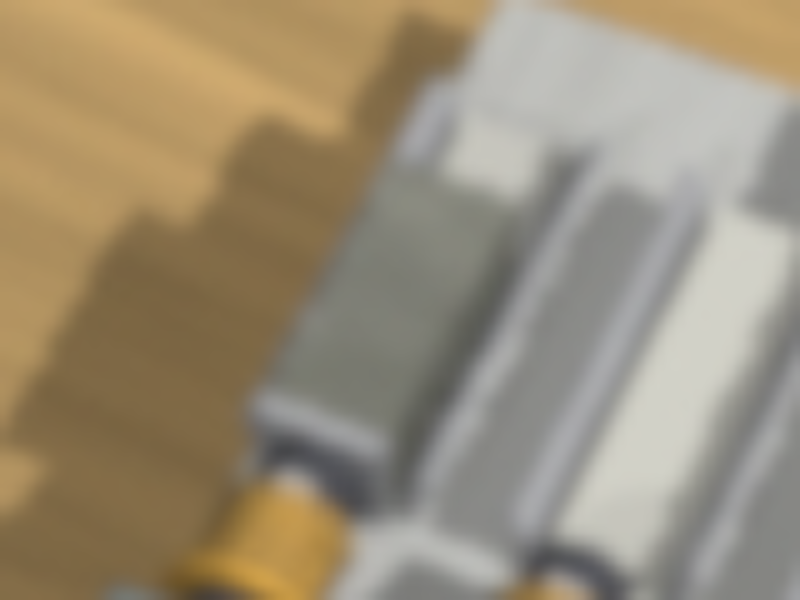

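View pics/t13.png

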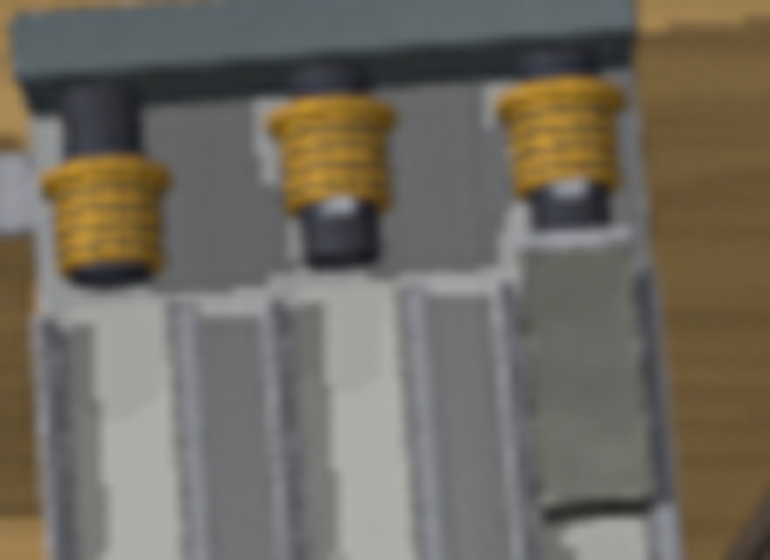

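```bash
python3 - <<'E'
from h import *
e=np.array([np.cos(YAW),np.sin(YAW),0]);g=np.array([.642,-.0633,.078]);m=g-.0195*e
for d in(0,-.003,-.006,-.01): 
    a=proj("top",m+d*e);b=proj("scene",m+d*e);print(d,(a+.5-[240,160])*7,(b+.5-[270,210])*10)
b=m-.1*e; 
for d in(0,-.003,-.006): print("rear",(proj("top",b+d*e)+.5-[240,160])*7,(proj("scene",b+d*e)+.5-[270,210])*10)
m2=m+.085*np.array([-e[1],e[0],0])-[0,0,.006]
print("mouth2 top",(proj("top",m2)+.5-[240,160])*7)
p=at("top",(240+330/7-.5,160+268/7-.5),.045);print("mouth2 bottom?",(p-g)[:2]@e[:2]+.0195)
E
```

```text
0 [571.0341 225.836 ] [317.1762 436.9203]
-0.003 [571.7515 233.8007] [321.482  428.9537]
-0.006 [572.4696 241.7719] [325.7783 421.0046]
-0.01 [573.4278 252.4102] [331.492  410.4331]
rear [595.239  494.7279] [455.7466 180.5539]
rear [595.974  502.8998] [459.751  173.1462]
rear [596.7095 511.0776] [463.7467 165.7544]
mouth2 top [338.6544 249.1343]
mouth2 bottom? 2.9043156785271695e-05
```

```bash
python3 - <<'E'
from h import *
plan([.658,-.0618,.15],YAW)
E
```

```text
t27.43 pos [ 0.483  -0.2044  0.1579] shift units [ 0.3186  7.5109 -5.0117] turn units about tool x -0.005900781818589941 jaw dir deg 95.47049609090703 xaxis [ 0.0001  0.0004 -1.    ] q6 0.88 F [-0.2887 -0.2505  0.2375] op 65.3
```

Call:
move_arm --commands '[0,0.8,-0.5,0,0,0.8,-0.5,0,0,0.8,-0.5,0,0,0.8,-0.5,0,0,0.8,-0.5,0,0,0.8,-0.5,0,0,0.8,-0.5,0,0,0.8,-0.5,0,0,0.8,-0.5,0,0,0.31,-0.51,0,0.7,0,0,0,0.7,0,0,0,0.7,0,0,0,0.7,0,0,0,0,0,0,0]'

```text
time: 29.3
eef_pos: [0.6559, -0.0616, 0.085]
tcp_rot: [0.475, 0.525, -0.476, 0.522]
contact_force: [0.5, 0.3, 0.3]
opening: 0.759
```

```bash
python3 - <<'E'
from h import *
plan([.658,-.0618,.056],YAW)
E
```

```text
t29.30 pos [ 0.6559 -0.0616  0.085 ] shift units [1.1594 0.0866 0.018 ] turn units about tool x -0.006037039686379529 jaw dir deg 95.46981480156809 xaxis [-0.0047  0.0012 -1.    ] q6 1.23 F [0.5487 0.2833 0.3176] op 64.9
```

Descend, pinch, ease forward about 6 mm, then open.

Call:
move_arm --commands '[0.5,0.06,0.01,0,0.4,0,0,0,0.22,0,0,0,0,0,0,0,0,0,0,0]'

```text
time: 29.92
eef_pos: [0.6594, -0.0617, 0.0602]
tcp_rot: [0.476, 0.523, -0.475, 0.524]
contact_force: [-0.0, -0.2, 0.1]
opening: 0.76
```

Call:
move_arm --commands '[0,0,0,0,0,0,0,0,0,0,0,0,0,0,0,0,0,0,0,0]' --jaw 30 --force 30

```text
time: 30.55
eef_pos: [0.6594, -0.0616, 0.0604]
tcp_rot: [0.476, 0.523, -0.475, 0.524]
contact_force: [-0.7, 0.4, 4.1]
opening: 0.455
```

Call:
move_arm --commands '[0,-0.1,0,0,0,-0.1,0,0,0,-0.1,0,0,0,0,0,0]'

```text
time: 31.05
eef_pos: [0.6495, -0.0625, 0.0604]
tcp_rot: [0.474, 0.525, -0.477, 0.522]
contact_force: [-6.8, 1.0, 9.7]
opening: 0.462
```

```bash
python3 - <<'E'
from h import *
plan([.658,-.0618,.056],YAW)
E
```

```text
t31.05 pos [ 0.6495 -0.0625  0.0604] shift units [0.1742 0.3405 0.0033] turn units about tool x 0.005690578625871177 jaw dir deg 95.52845289312934 xaxis [-0.0064  0.0001 -1.    ] q6 1.22 F [-6.7796  0.9868  9.6579] op 39.4
```

Call:
move_arm --commands '[0,0,0,0,0,0,0,0,0,0,0,0,-0.5,0,0,0,-0.8,0,0,0,-0.8,0,0,0,-0.8,0,0,0,-0.8,0,0,0,0,-0.9,0.9,0,0,-0.9,0.9,0,0,-0.9,0.9,0,0,-0.9,0.9,0,0,-0.9,0.9,0,0,0,0.5,0,0,0,0,0]' --jaw 65

```text
time: 32.92
eef_pos: [0.5524, -0.1984, 0.1531]
tcp_rot: [0.476, 0.523, -0.476, 0.524]
contact_force: [0.2, -0.1, -0.1]
opening: 0.763
```

```bash
python3 - <<'E'
from h import *
plan([.4965,-.3667,.15],0)
snap("scene","s14",(270,210,80,60),10);snap("top","t14",(240,160,110,80),7)
E
```

```text
t32.92 pos [ 0.5524 -0.1984  0.1531] shift units [ 0.1252 -2.8614  6.4911] turn units about tool x 1.0859010735450234 jaw dir deg 95.42950536772514 xaxis [ 0.0014 -0.0004 -1.    ] q6 0.96 F [ 0.2466 -0.057  -0.0932] op 65.2
```

View pics/s14.png

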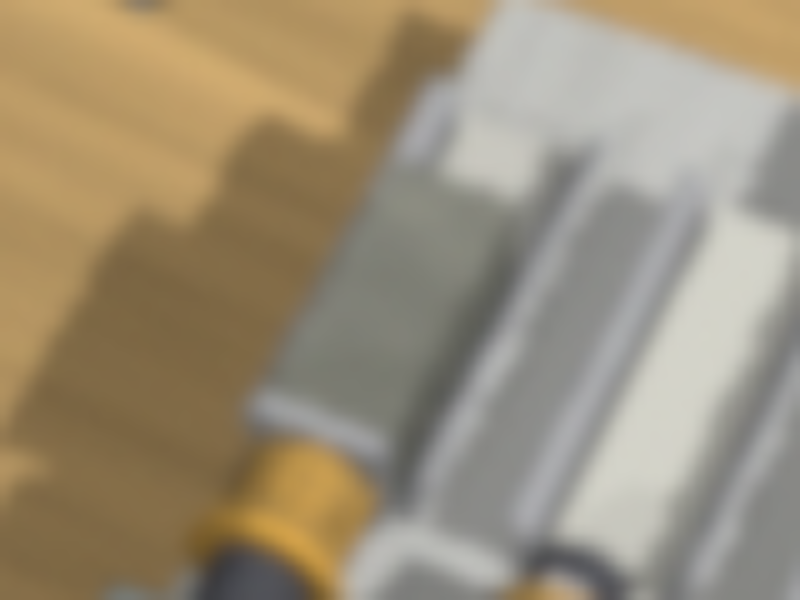

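View pics/t14.png

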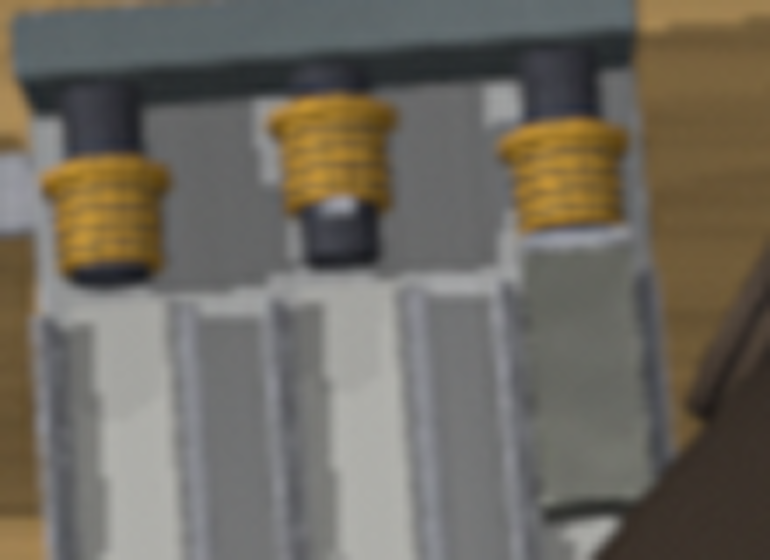

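Sleeve 1 is fully forward and hard against the end plate, so A is locked. Now specimen B.

```bash
python3 - <<'E'
from h import *
im=cv2.imread("pics/raw_top.png")[170:290,340:480];cv2.imwrite("pics/z6.png",cv2.resize(im,None,fx=5,fy=5,interpolation=cv2.INTER_CUBIC))
im=cv2.imread("pics/raw_scene.png")[160:250,180:300];cv2.imwrite("pics/z7.png",cv2.resize(im,None,fx=6,fy=6,interpolation=cv2.INTER_CUBIC))
E
```

```text
(no output)
```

View pics/z6.png

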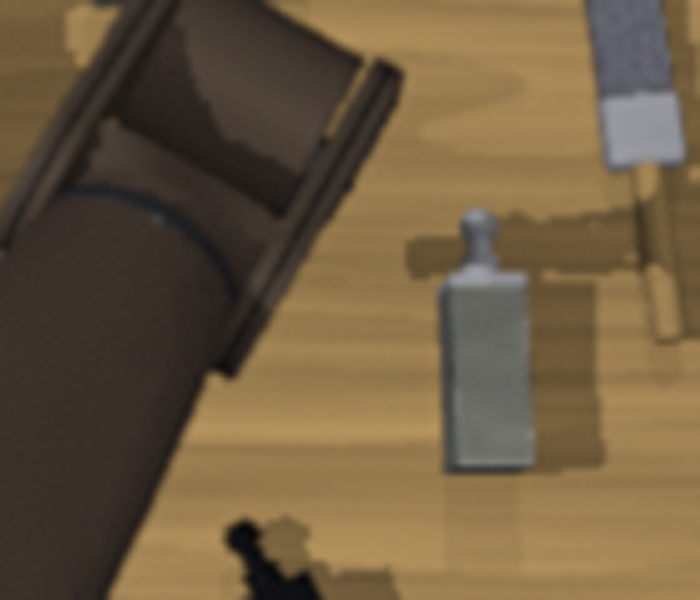

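View pics/z7.png

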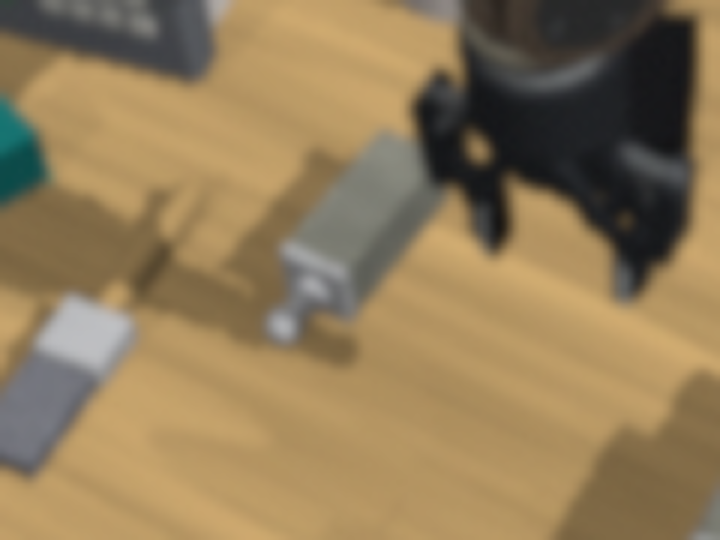

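Call:
move_arm --commands '[0,-0.35,0.8,0,0,-0.35,0.8,0,0,-0.35,0.8,0,0,-0.35,0.8,0,0,-0.35,0.8,0,0,-0.35,0.8,0,0,-0.35,0.8,0,0,-0.4,0.89,0,0,0,0,0.54,0,0,0,0.55,0,0,0,0]' --jaw 70

```text
time: 34.4
eef_pos: [0.496, -0.3668, 0.1523]
tcp_rot: [0.5, 0.5, -0.5, 0.5]
contact_force: [0.6, 0.6, -0.2]
opening: 0.82
```

```bash
python3 - <<'E'
from h import *
plan([.4965,-.3667,.033],0)
E
```

```text
t34.40 pos [ 0.496  -0.3668  0.1523] shift units [ 4.7701  0.0189 -0.0027] turn units about tool x 0.012571441213764068 jaw dir deg 90.06285720606883 xaxis [-0.0001  0.     -1.    ] q6 0.77 F [ 0.6321  0.6075 -0.2364] op 70.0
```

Call:
move_arm --commands '[0.8,0,0,0,0.8,0,0,0,0.8,0,0,0,0.8,0,0,0,0.7,0,0,0,0.5,0,0,0,0.35,0,0,0,0,0,0,0,0,0,0,0]'

```text
time: 35.52
eef_pos: [0.4968, -0.3664, 0.0343]
tcp_rot: [0.5, 0.5, -0.5, 0.501]
contact_force: [-0.3, 0.6, -0.6]
opening: 0.819
```

Call:
move_arm --commands '[0,0,0,0,0,0,0,0,0,0,0,0,0,0,0,0,0,0,0,0,0,0,0,0]' --jaw 30 --force 60

```text
time: 36.28
eef_pos: [0.4969, -0.3668, 0.0348]
tcp_rot: [0.5, 0.499, -0.5, 0.501]
contact_force: [-0.3, -0.1, 5.5]
opening: 0.453
```

Call:
move_arm --commands '[-0.3,0,0,0,-0.7,0,0,0,-0.8,0,0,0,-0.8,0,0,0,-0.8,0,0,0,0,0,0,0]'

```text
time: 37.02
eef_pos: [0.4977, -0.3673, 0.1219]
tcp_rot: [0.5, 0.498, -0.5, 0.502]
contact_force: [-0.1, 0.3, -4.4]
opening: 0.458
```

```bash
python3 - <<'E'
from h import *
plan([.5094,.0091,.123],YAW)
snap("scene","s15",(190,110,160,130),4.5)
E
```

```text
t37.02 pos [ 0.4977 -0.3673  0.1219] shift units [ -0.1062   0.4835 -15.0563] turn units about tool x -1.0896768122095923 jaw dir deg 90.05161593895203 xaxis [ 0.0043 -0.0044 -1.    ] q6 0.77 F [-0.0879  0.289  -4.4025] op 39.1
```

View pics/s15.png

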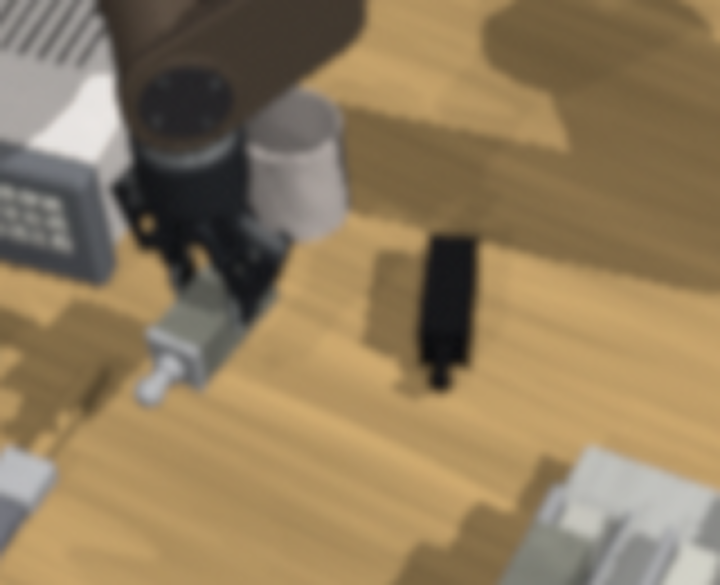

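B is held level. Carry it across, a bit higher, to clear A.

Call:
move_arm --commands '[-0.4,0,-0.6,0,-0.4,0,-0.86,0,0,0.03,-0.85,0,0,0.03,-0.85,0,0,0.03,-0.85,0,0,0.03,-0.85,0,0,0.03,-0.85,0,0,0.03,-0.85,0,0,0.03,-0.85,0,0,0.03,-0.85,0,0,0.03,-0.85,0,0,0.03,-0.85,0,0,0.03,-0.85,0,0,0.03,-0.85,0,0,0.03,-0.85,0,0,0.03,-0.85,0,0,0.03,-0.85,0,0,0.03,-0.85,0,0,0,0,-0.55,0,0,0,-0.54]'

```text
time: 39.58
eef_pos: [0.5078, 0.0116, 0.1386]
tcp_rot: [0.475, 0.524, -0.475, 0.524]
contact_force: [-0.1, -0.0, -3.9]
opening: 0.452
```

Call:
move_arm --commands '[0,0,0,0,0,0,0,0]'

```text
time: 39.83
eef_pos: [0.5079, 0.0108, 0.1386]
tcp_rot: [0.476, 0.523, -0.476, 0.523]
contact_force: [0.4, -0.3, -5.3]
opening: 0.45
```

```bash
python3 - <<'E'
from h import *
plan([.5094,.0091,.0765],YAW)
snap("scene","s16",(250,150,160,140),4.2)
E
```

```text
t39.83 pos [0.5079 0.0108 0.1386] shift units [2.4839 0.0522 0.0749] turn units about tool x -0.006152555358220455 jaw dir deg 95.46923722320889 xaxis [ 0.  0. -1.] q6 1.30 F [ 0.4465 -0.2909 -5.2981] op 38.4
```

View pics/s16.png

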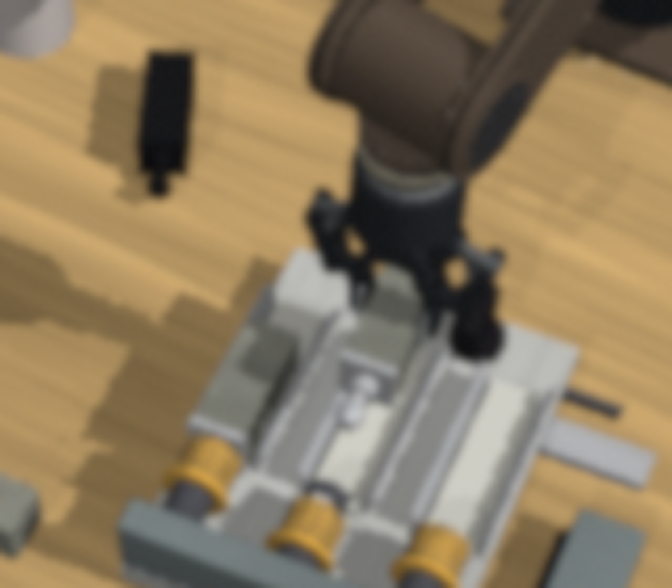

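Call:
move_arm --commands '[0.4,0.05,0.07,0,0.5,0,0,0,0.5,0,0,0,0.4,0,0,0,0.3,0,0,0,0.15,0,0,0,0,0,0,0,0,0,0,0]'

```text
time: 40.88
eef_pos: [0.5098, 0.0089, 0.0828]
tcp_rot: [0.476, 0.523, -0.475, 0.524]
contact_force: [0.1, -0.5, -4.4]
opening: 0.452
```

```bash
python3 - <<'E'
from h import *
plan([.5094,.0091,.0765],YAW)
snap("scene","s17",(270,180,120,100),6.5)
E
```

```text
t40.88 pos [0.5098 0.0089 0.0828] shift units [ 0.2521 -0.0147 -0.0109] turn units about tool x 0.0008766045983599943 jaw dir deg 95.5043830229918 xaxis [ 0.001  -0.0002 -1.    ] q6 1.29 F [ 0.078  -0.4605 -4.431 ] op 38.6
```

View pics/s17.png

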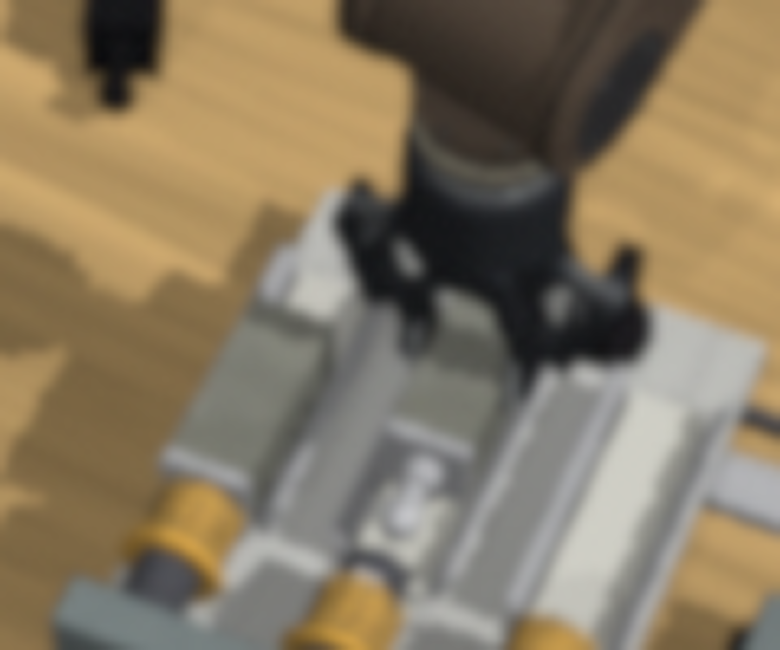

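Call:
move_arm --commands '[0.12,0,0,0,0.12,0,0,0,0.08,0,0,0,0,0,0,0]'

```text
time: 41.42
eef_pos: [0.5091, 0.009, 0.074]
tcp_rot: [0.475, 0.524, -0.476, 0.523]
contact_force: [-0.2, -0.2, -4.1]
opening: 0.456
```

Call:
move_arm --commands '[0.03,0,0,0,0,0,0,0,0,0,0,0,0,0,0,0]' --jaw 55

```text
time: 41.92
eef_pos: [0.5097, 0.0089, 0.074]
tcp_rot: [0.476, 0.523, -0.475, 0.524]
contact_force: [0.8, 0.1, 0.1]
opening: 0.648
```

Call:
move_arm --commands '[0,0,0,0,0,0,0,0,0,0,0,0,0,0,0,0,0,0,0,0]' --jaw 30 --force 50

```text
time: 42.55
eef_pos: [0.5097, 0.009, 0.074]
tcp_rot: [0.476, 0.523, -0.475, 0.524]
contact_force: [-0.5, 1.6, 5.5]
opening: 0.454
```

```bash
python3 - <<'E'
from h import *
st()
snap("scene","s18",(270,180,120,100),6.5)
E
```

```text
t42.55 p [0.5097 0.009  0.074 ] x [ 0.0006  0.0001 -1.    ] z [ 0.0958 -0.9954 -0.0001] F [-0.5109  1.6441  5.4575] op 38.8 q [-0.1818  0.1402  2.096   0.0003  0.9048  1.2929]
```

View pics/s18.png

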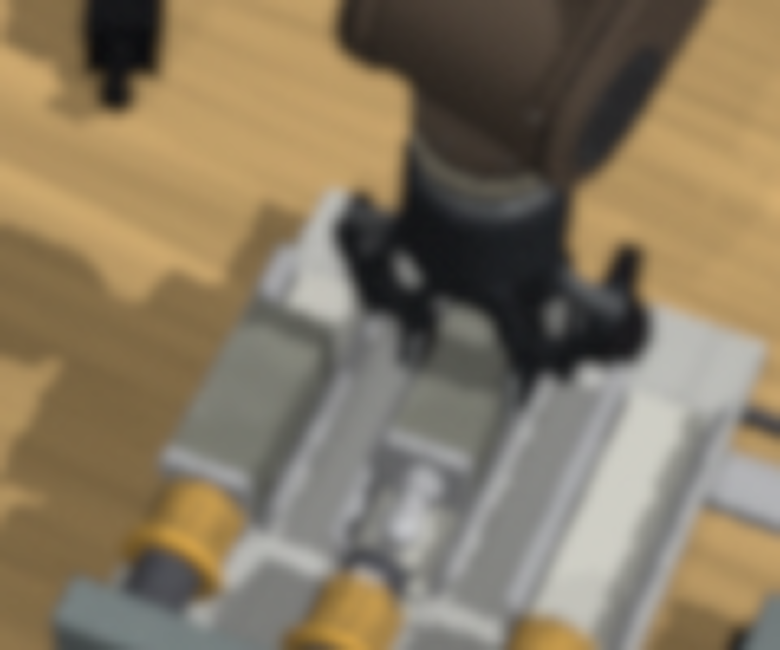

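Call:
move_arm --commands '[0,0.2,0,0,0,0.25,0,0,0,0.25,0,0,0,0.25,0,0,0,0,0,0]'

```text
time: 43.22
eef_pos: [0.5319, 0.0109, 0.074]
tcp_rot: [0.474, 0.525, -0.476, 0.523]
contact_force: [-5.3, -0.5, 10.9]
opening: 0.456
```

Call:
move_arm --commands '[0,0.2,0,0,0,0.2,0,0,0,0.2,0,0,0,0.2,0,0,0,0,0,0]'

```text
time: 43.85
eef_pos: [0.5515, 0.0128, 0.074]
tcp_rot: [0.474, 0.525, -0.477, 0.522]
contact_force: [-7.7, -0.8, 10.4]
opening: 0.455
```

Call:
move_arm --commands '[0,0.1,0,0,0,0.1,0,0,0,0.1,0,0,0,0,0,0]'

```text
time: 44.35
eef_pos: [0.5584, 0.0135, 0.074]
tcp_rot: [0.473, 0.525, -0.477, 0.522]
contact_force: [-8.6, -1.1, 11.3]
opening: 0.455
```

Call:
move_arm --commands '[0,0.1,0,0,0,0.1,0,0,0,0,0,0]'

```text
time: 44.72
eef_pos: [0.5608, 0.0138, 0.074]
tcp_rot: [0.471, 0.527, -0.479, 0.52]
contact_force: [-17.5, -2.7, 19.2]
opening: 0.459
```

Call:
move_arm --commands '[0,0.1,0,0,0,0.1,0,0,0,0,0,0]'

```text
time: 45.1
eef_pos: [0.5614, 0.014, 0.0737]
tcp_rot: [0.467, 0.531, -0.482, 0.517]
contact_force: [-29.5, -4.9, 28.4]
opening: 0.456
```

```bash
python3 - <<'E'
from h import *
st()
snap("scene","s19",(280,210,100,80),8)
E
```

```text
t45.10 p [0.5614 0.014  0.0737] x [-0.0284 -0.0018 -0.9996] z [ 0.0992 -0.9951 -0.0011] F [-29.4507  -4.9069  28.3687] op 39.0 q [-0.1531  0.2587  1.9549 -0.0074  0.9558  1.3227]
```

View pics/s19.png

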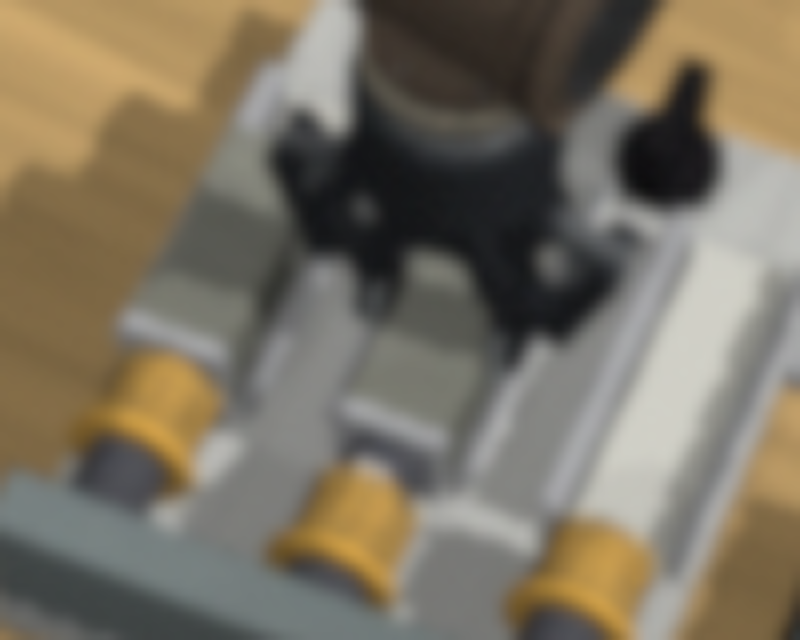

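Same wall and look as A: the end plate is against the nose. Release and go to sleeve 2.

Call:
move_arm --commands '[0,-0.2,0,0,0,-0.15,0,0,0,0,0,0]'

```text
time: 45.52
eef_pos: [0.5611, 0.0139, 0.0738]
tcp_rot: [0.475, 0.524, -0.476, 0.523]
contact_force: [-1.3, 1.1, 6.1]
opening: 0.449
```

Call:
move_arm --commands '[0,0,0,0,0,0,0,0,0,0,0,0,-0.4,0,0,0,-0.8,0,0,0,-0.8,0,0,0,-0.8,0,0,0,0,0.6,0,0,0,0.8,0,0,0,0.8,0,0,0,0.8,0,0,0,0.5,0,0,0,0,0,0,0,0,0,0]' --jaw 62

```text
time: 47.28
eef_pos: [0.6482, 0.0224, 0.1432]
tcp_rot: [0.475, 0.524, -0.476, 0.523]
contact_force: [-0.2, 0.2, -0.1]
opening: 0.724
```

```bash
python3 - <<'E'
from h import *
plan([.650,.0228,.058],YAW)
snap("scene","s20",(280,190,100,90),8)
E
```

```text
t47.27 pos [0.6482 0.0224 0.1432] shift units [ 3.4084  0.0747 -0.0072] turn units about tool x 0.0016109106881351796 jaw dir deg 95.50805455344069 xaxis [-0.001   0.0001 -1.    ] q6 1.35 F [-0.1781  0.1715 -0.0528] op 61.8
```

View pics/s20.png

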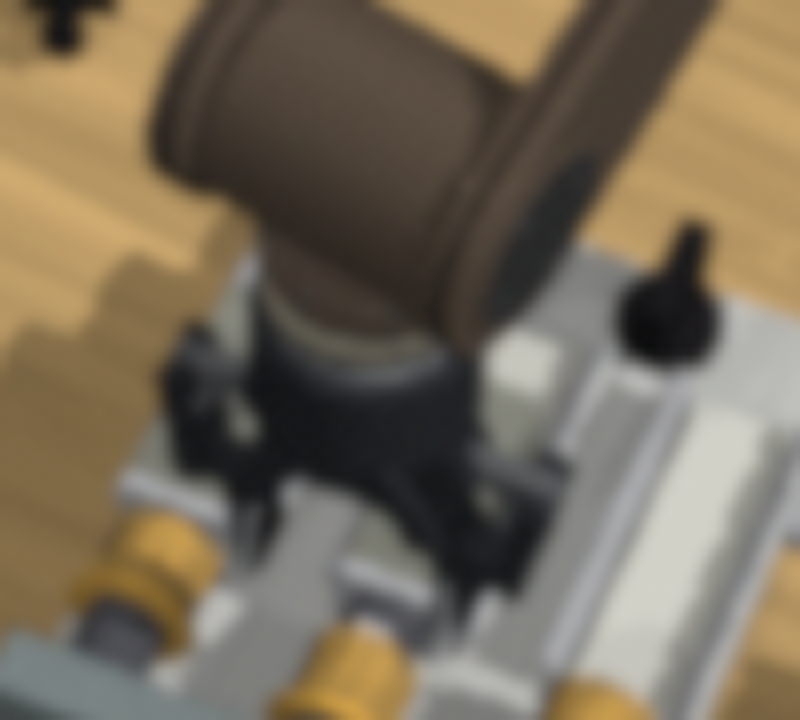

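Call:
move_arm --commands '[0.7,0.07,0,0,0.8,0,0,0,0.7,0,0,0,0.6,0,0,0,0.4,0,0,0,0.2,0,0,0,0,0,0,0,0,0,0,0]'

```text
time: 48.32
eef_pos: [0.6511, 0.0224, 0.0594]
tcp_rot: [0.476, 0.523, -0.475, 0.524]
contact_force: [-0.3, 0.4, 0.1]
opening: 0.727
```

Call:
move_arm --commands '[0,0,0,0,0,0,0,0,0,0,0,0,0,0,0,0,0,0,0,0]' --jaw 30 --force 30

```text
time: 48.95
eef_pos: [0.6509, 0.0228, 0.0595]
tcp_rot: [0.476, 0.523, -0.475, 0.523]
contact_force: [-1.0, 2.0, 6.3]
opening: 0.465
```

Call:
move_arm --commands '[0,-0.1,0,0,0,-0.1,0,0,0,-0.1,0,0,0,0,0,0]'

```text
time: 49.45
eef_pos: [0.6413, 0.0219, 0.0594]
tcp_rot: [0.474, 0.525, -0.477, 0.522]
contact_force: [-7.2, 2.7, 10.4]
opening: 0.462
```

Call:
move_arm --commands '[0,0,0,0,0,0,0,0,0,0,0,0,-0.5,0,0,0,-0.8,0,0,0,-0.8,0,0,0,-0.8,0,0,0,-0.8,0,0,0,0,-0.9,0.9,0,0,-0.9,0.9,0,0,-0.9,0.9,0,0,-0.9,0.9,0,0,-0.9,0.9,0,0,0,0.9,0,0,0,0.9,0,0,0,0.9,0,0,0,0,0]' --jaw 65

```text
time: 51.58
eef_pos: [0.549, -0.17, 0.1512]
tcp_rot: [0.476, 0.523, -0.476, 0.523]
contact_force: [-0.6, 0.3, -0.1]
opening: 0.761
```

```bash
python3 - <<'E'
from h import *
st()
snap("scene","s21",(270,200,110,90),7);snap("top","t21",(240,160,110,80),7)
E
```

```text
t51.58 p [ 0.549  -0.17    0.1512] x [ 0.0004 -0.0002 -1.    ] z [ 0.0939 -0.9956  0.0002] F [-0.5966  0.2708 -0.133 ] op 65.0 q [-0.4768  0.1637  1.9038  0.0001  1.0737  1.    ]
```

View pics/s21.png

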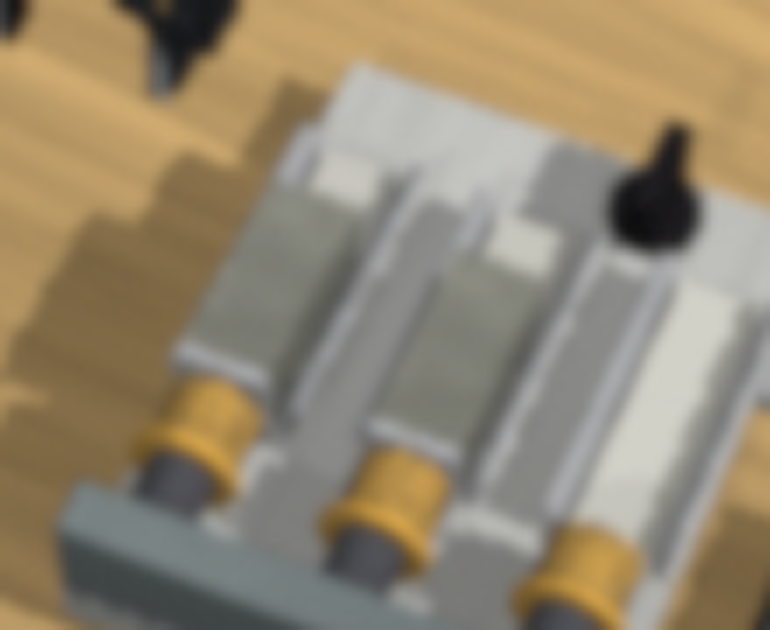

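View pics/t21.png

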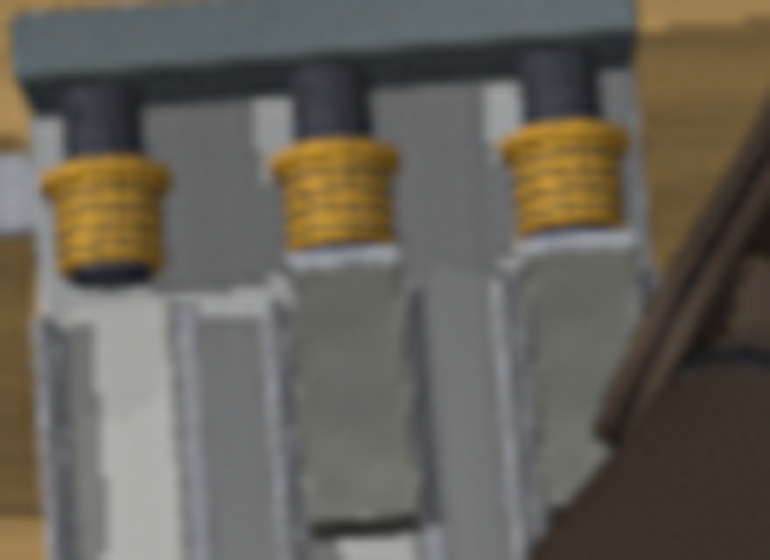

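Both specimens are locked and all three flanges are in line. Next is the knob, so I'll zoom in.

```bash
python3 - <<'E'
from h import *
im=cv2.imread("pics/raw_top.png")[245:295,245:315];cv2.imwrite("pics/z8.png",cv2.resize(im,None,fx=11,fy=11,interpolation=cv2.INTER_NEAREST))
im=cv2.imread("pics/raw_scene.png")[205:255,335:400];cv2.imwrite("pics/z9.png",cv2.resize(im,None,fx=11,fy=11,interpolation=cv2.INTER_NEAREST))
E
```

```text
(no output)
```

View pics/z8.png

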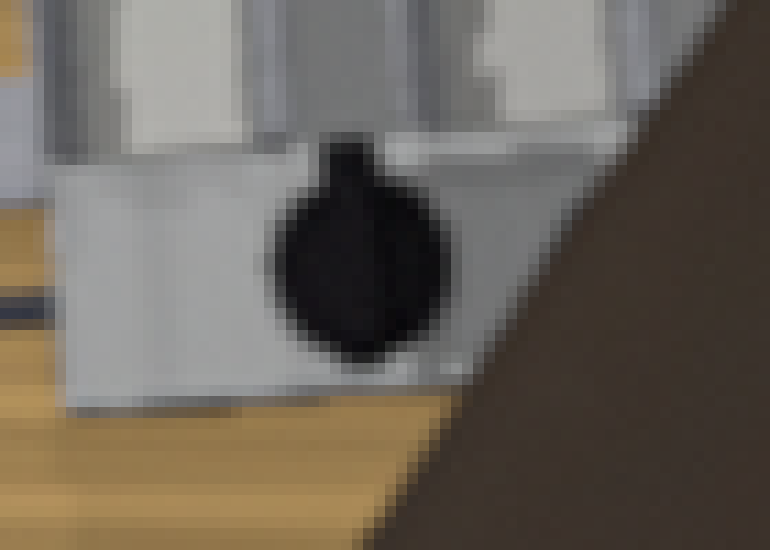

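View pics/z9.png

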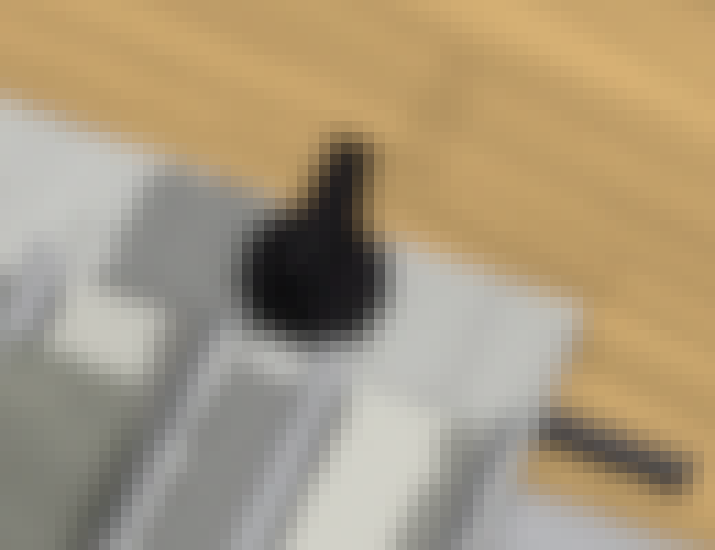

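```bash
python3 - <<'E'
from h import *
Z=lambda u,v:(245+(u)/11-.5,245+(v)/11-.5)
S=lambda u,v:(335+(u)/11-.5,205+(v)/11-.5)
print("disc .042",at("top",Z(361,270),.042),at("scene",S(313,275),.042))
f=at("top",Z(348,137),.076);print("far",f)
for z in(.076,.06,.044):print("near",z,at("top",Z(363,365),z))
print("scene near end top",at("scene",S(350,138),.076))
E
```

```text
disc .042 [0.428 0.044 0.042] [0.4335 0.0456 0.042 ]
far [0.454  0.0455 0.076 ]
near 0.076 [0.402 0.041 0.076]
near 0.06 [0.4039 0.042  0.06  ]
near 0.044 [0.4057 0.043  0.044 ]
scene near end top [0.4094 0.0418 0.076 ]
```

Call:
move_arm --commands '[0,0,0,-1,0,0,0,-1,0,0,0,-1,0,0,0,-1,0,0,0,-1,0,0,0,-1,0,0,0,-1,0,0,0,-1,0,0,0,-1,0,0,0,-1,0,0,0,-1,0,0,0,-1,0,0,0,-1,0,0,0,-1,0,0,0,-1,0,0,0,-1,0,0,0,-1,0,0,0,-1]' --jaw 45

```text
time: 53.92
eef_pos: [0.5483, -0.1671, 0.1509]
tcp_rot: [-0.035, 0.706, 0.036, 0.706]
contact_force: [0.0, 0.4, -0.8]
opening: 0.528
```

Call:
move_arm --commands '[0,0,0,-1,0,0,0,-1,0,0,0,-1,0,0,0,-1,0,0,0,-1,0,0,0,-1,0,0,0,-1,0,0,0,-1,0,0,0,-1,0,0,0,-1,0,0,0,-1,0,0,0,-1,0,0,0,-1,0,0,0,-1,0,0,0,-1,0,0,0,-1,0,0,0,-1,0,0,0,-1,0,0,0,0]'

```text
time: 56.3
eef_pos: [0.5483, -0.1673, 0.1509]
tcp_rot: [-0.523, 0.475, 0.524, 0.475]
contact_force: [0.4, 0.8, -0.1]
opening: 0.527
```

```bash
python3 - <<'E'
from h import *
st();plan([.428,.0438,.15],np.radians(5))
E
```

```text
t56.30 p [ 0.5483 -0.1673  0.1509] x [-0.0004  0.0004 -1.    ] z [-0.0959  0.9954  0.0005] F [ 0.4247  0.811  -0.0986] op 45.0 q [-0.4732  0.1614  1.907   0.0003  1.0738 -2.1402]
t56.30 pos [ 0.5483 -0.1673  0.1509] shift units [0.0412 3.9801 8.8681] turn units about tool x 0.10089045712033777 jaw dir deg 95.50445228560169 xaxis [-0.0004  0.0004 -1.    ] q6 -2.14 F [ 0.4247  0.811  -0.0986] op 45.0
```

Call:
move_arm --commands '[0,0.4,0.88,0,0,0.4,0.88,0,0,0.4,0.88,0,0,0.4,0.88,0,0,0.4,0.88,0,0,0.4,0.88,0,0,0.4,0.88,0,0,0.4,0.88,0,0,0.4,0.88,0,0,0.38,0.95,0,0.5,0,0,0,0.5,0,0,0,0,0,0,0,0,0,0,0]'

```text
time: 58.05
eef_pos: [0.4282, 0.0425, 0.1259]
tcp_rot: [-0.523, 0.476, 0.523, 0.476]
contact_force: [0.1, -0.2, 0.6]
opening: 0.527
```

```bash
python3 - <<'E'
from h import *
st();plan([.428,.0438,.064],np.radians(5))
snap("scene","s22",(310,150,100,90),7)
E
```

```text
t58.05 p [0.4282 0.0425 0.1259] x [-0.0005 -0.     -1.    ] z [-0.0949  0.9955  0.    ] F [ 0.0917 -0.1804  0.6453] op 45.0 q [-0.1376 -0.1309  2.2549 -0.0001  1.0181 -1.8035]
t58.05 pos [0.4282 0.0425 0.1259] shift units [2.4753 0.0028 0.0513] turn units about tool x 0.08949214701932184 jaw dir deg 95.4474607350966 xaxis [-0.0005 -0.     -1.    ] q6 -1.80 F [ 0.0917 -0.1804  0.6453] op 45.0
```

View pics/s22.png

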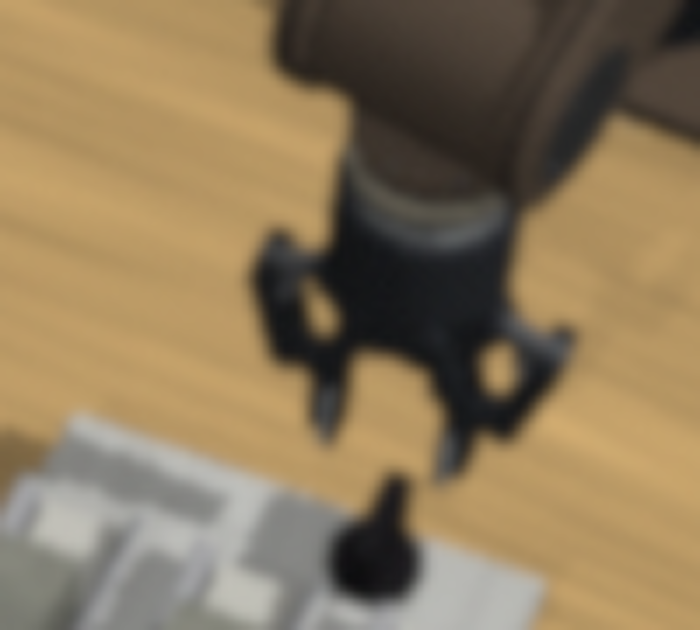

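Call:
move_arm --commands '[0.5,0,0.05,0,0.6,0,0,0,0.5,0,0,0,0.4,0,0,0,0.25,0,0,0,0.15,0,0,0,0,0,0,0,0,0,0,0]'

```text
time: 59.1
eef_pos: [0.4282, 0.0442, 0.0665]
tcp_rot: [0.524, -0.475, -0.523, -0.476]
contact_force: [-0.1, -0.9, 0.4]
opening: 0.523
```

Call:
move_arm --commands '[0,0,0,0,0,0,0,0,0,0,0,0,0,0,0,0,0,0,0,0,0,0,0,0,0,0,0,0]' --jaw 5 --force 35

```text
time: 59.98
eef_pos: [0.4281, 0.0446, 0.0665]
tcp_rot: [-0.523, 0.475, 0.523, 0.476]
contact_force: [-1.4, 3.2, 4.7]
opening: 0.154
```

```bash
python3 - <<'E'
from h import *
st();plan([.428,.0438,.064],np.radians(5))
snap("scene","s23",(310,150,100,90),7)
E
```

```text
t59.98 p [0.4281 0.0446 0.0665] x [ 0.0002  0.0009 -1.    ] z [-0.0955  0.9954  0.0009] F [-1.3755  3.1917  4.703 ] op 13.2 q [-0.1333 -0.0206  2.284   0.0012  0.8781 -1.8005]
t59.98 pos [0.4281 0.0446 0.0665] shift units [ 0.0997  0.0058 -0.0328] turn units about tool x 0.09566681052698682 jaw dir deg 95.47833405263493 xaxis [ 0.0002  0.0009 -1.    ] q6 -1.80 F [-1.3755  3.1917  4.703 ] op 13.2
```

View pics/s23.png

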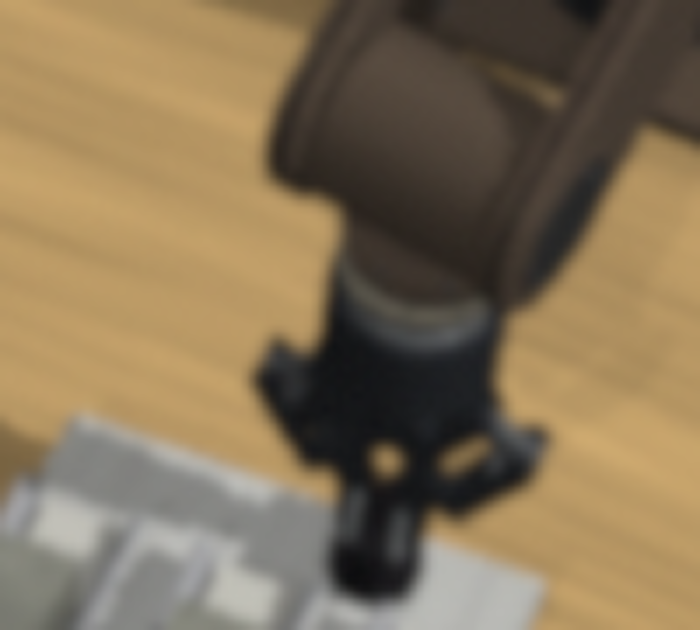

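Firm grip (13 mm). Turning clockwise 90° while following the stage along its track.

Call:
move_arm --commands '[0,0,0.031,1,0,0.003,0.031,1,0,0.005,0.031,1,0,0.008,0.03,1,0,0.011,0.03,1,0,0.013,0.028,1,0,0.016,0.027,1,0,0.018,0.026,1,0,0.02,0.024,1,0,0.022,0.022,1,0,0.024,0.02,1,0,0.026,0.018,1,0,0.027,0.016,1,0,0.029,0.013,1,0,0.03,0.011,1,0,0.03,0.008,1,0,0.031,0.005,1,0,0.031,0.003,1]'

```text
time: 62.28
eef_pos: [0.4284, 0.0607, 0.0666]
tcp_rot: [-0.03, 0.704, 0.034, 0.709]
contact_force: [5.9, 14.1, -0.9]
opening: 0.155
```

```bash
python3 - <<'E'
from h import *
s=st();print(s["wrist_torque"])
snap("scene","s24",(280,180,150,140),5);snap("top","t24",(200,140,160,150),4)
E
```

```text
t62.27 p [0.4284 0.0607 0.0666] x [ 0.006   0.0058 -1.    ] z [0.9958 0.0913 0.0065] F [ 5.94   14.1186 -0.8594] op 13.2 q [-0.0982 -0.019   2.2822  0.0082  0.8729 -0.1949]
[ 2.2445 -0.6843  0.2177]
```

View pics/s24.png

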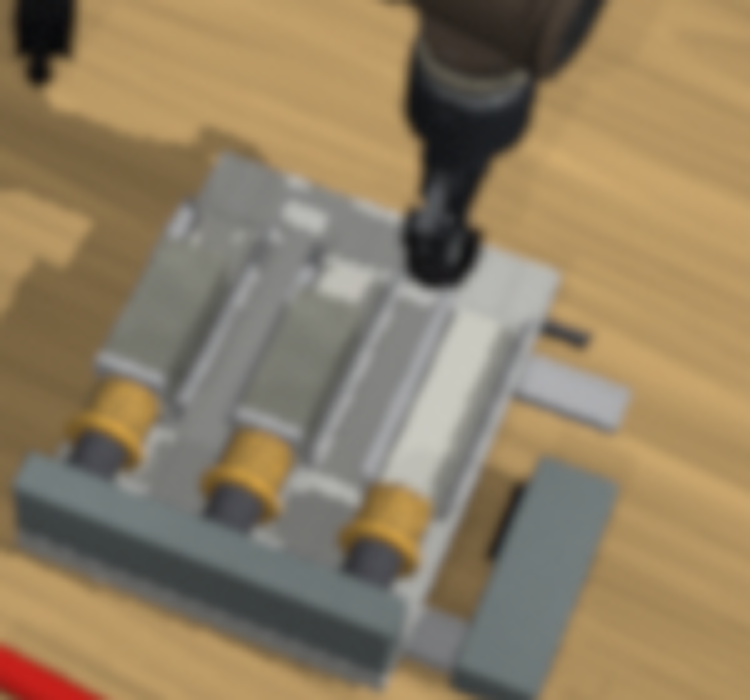

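View pics/t24.png

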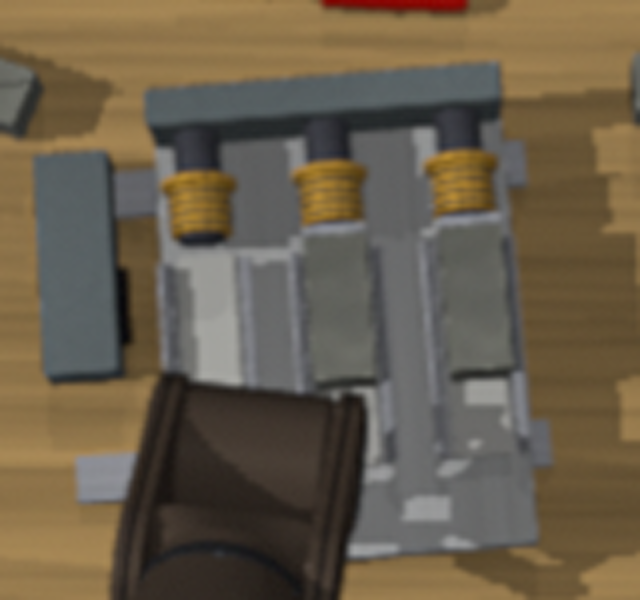

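The stage has moved about 15 mm. There's 14 N of pull along the bar, so I'm gripping about 2 mm off the axis. I'll correct that along tool y and keep turning.

Call:
move_arm --commands '[0,0.08,0,0,0,0.031,0,1,0,0.031,-0.003,1,0,0.031,-0.005,1,0,0.03,-0.008,1,0,0.03,-0.011,1,0,0.028,-0.013,1,0,0.027,-0.016,1,0,0.026,-0.018,1,0,0.024,-0.02,1,0,0.022,-0.022,1,0,0.02,-0.024,1,0,0.018,-0.026,1,0,0.016,-0.027,1,0,0.013,-0.029,1,0,0.011,-0.03,1,0,0.008,-0.03,1,0,0.005,-0.031,1,0,0.003,-0.031,1]'

```text
time: 64.75
eef_pos: [0.4292, 0.0734, 0.0666]
tcp_rot: [0.479, 0.519, -0.474, 0.527]
contact_force: [11.6, -1.3, -8.5]
opening: 0.156
```

```bash
python3 - <<'E'
from h import *
s=st();print(s["wrist_torque"])
snap("top","t25",(200,140,160,150),4)
E
```

```text
t64.75 p [0.4292 0.0734 0.0666] x [ 0.0127 -0.0019 -0.9999] z [ 0.0935 -0.9956  0.0031] F [11.5518 -1.2694 -8.4622] op 13.3 q [-0.0638 -0.0156  2.2787 -0.0015  0.8656  1.4143]
[ 0.0344 -1.6073  0.1074]
```

View pics/t25.png

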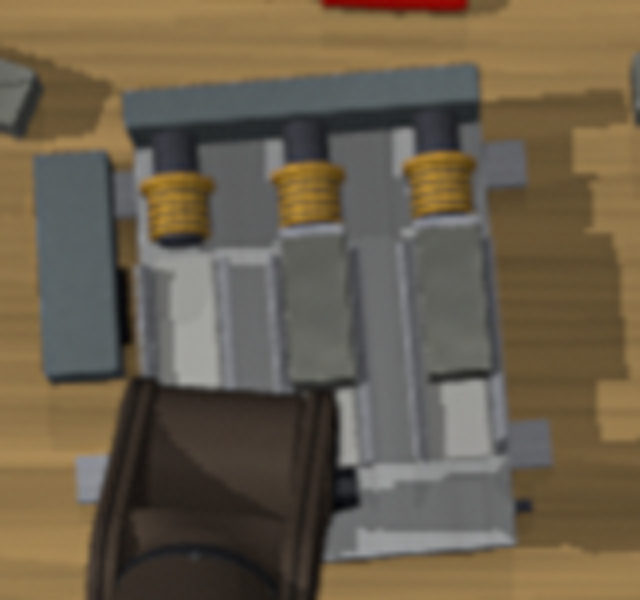

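Call:
move_arm --commands '[0,0.08,0,0,0,0,-0.031,1,0,-0.003,-0.031,1,0,-0.005,-0.031,1,0,-0.008,-0.03,1,0,-0.011,-0.03,1,0,-0.013,-0.028,1,0,-0.016,-0.027,1,0,-0.018,-0.026,1,0,0,0,0]'

```text
time: 66.05
eef_pos: [0.4285, 0.0785, 0.0666]
tcp_rot: [0.627, 0.327, -0.625, 0.332]
contact_force: [4.7, -7.7, -0.8]
opening: 0.156
```

```bash
python3 - <<'E'
from h import *
s=st();print(s["wrist_torque"])
snap("top","t26",(200,140,120,100),6.5)
E
```

```text
t66.05 p [0.4285 0.0785 0.0666] x [ 0.0058 -0.0053 -1.    ] z [-0.5654 -0.8248  0.0011] F [ 4.6855 -7.6652 -0.803 ] op 13.4 q [-0.0497 -0.0108  2.2741 -0.0066  0.8722  2.1262]
[-1.0453 -0.5277 -0.1066]
```

View pics/t26.png

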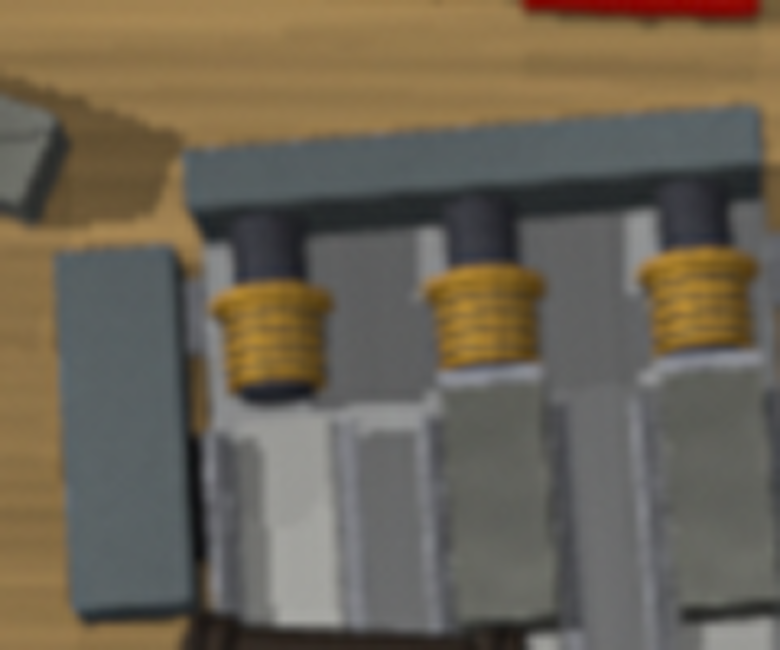

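Call:
move_arm --commands '[0,-0.02,-0.024,1,0,-0.022,-0.022,1,0,-0.024,-0.02,1,0,-0.026,-0.018,1,0,0,0,0]'

```text
time: 66.72
eef_pos: [0.4278, 0.0812, 0.0666]
tcp_rot: [0.674, 0.213, -0.673, 0.219]
contact_force: [1.5, -10.0, 0.4]
opening: 0.154
```

Call:
move_arm --commands '[0,-0.027,-0.016,1,0,-0.029,-0.013,1,0,-0.03,-0.011,1,0,0,0,0]'

```text
time: 67.22
eef_pos: [0.4271, 0.0833, 0.0665]
tcp_rot: [0.696, 0.124, -0.695, 0.129]
contact_force: [0.8, -11.8, 2.2]
opening: 0.157
```

```bash
python3 - <<'E'
from h import *
s=st();print(s["wrist_torque"])
snap("top","t27",(200,140,120,100),6.5)
E
```

```text
t67.22 p [0.4271 0.0833 0.0665] x [ 0.0028 -0.0072 -1.    ] z [-0.9359 -0.3522 -0.0001] F [  0.8168 -11.8203   2.2279] op 13.4 q [-0.0375 -0.01    2.2734 -0.0092  0.8751  2.7501]
[-1.6742 -0.0531 -0.1527]
```

View pics/t27.png

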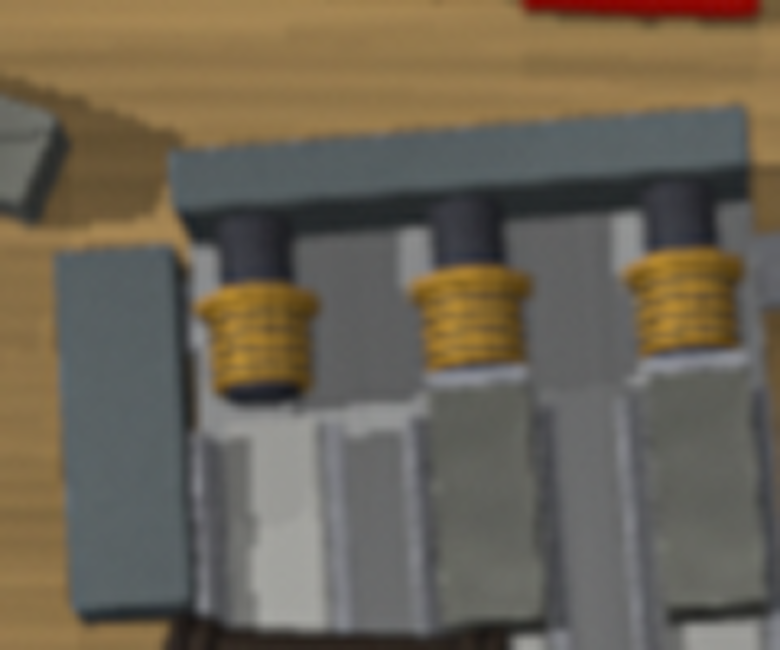

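About 40 mm in and no stop felt yet. I'll regrasp with a half turn back, to regain joint-6 range.

Call:
move_arm --commands '[0,0,0,0,0,0,0,0,0,0,0,0,-0.5,0,0,0,-0.7,0,0,0,-0.5,0,0,0,0,0,0,-1,0,0,0,-1,0,0,0,-1,0,0,0,-1,0,0,0,-1,0,0,0,-1,0,0,0,-1,0,0,0,-1,0,0,0,-1,0,0,0,-1,0,0,0,-1,0,0,0,-1]' --jaw 45

```text
time: 69.53
eef_pos: [0.426, 0.0863, 0.1092]
tcp_rot: [0.539, 0.458, -0.539, 0.458]
contact_force: [0.4, 0.3, 0.5]
opening: 0.529
```

Call:
move_arm --commands '[0,0,0,-1,0,0,0,-1,0,0,0,-1,0,0,0,-1,0,0,0,-1,0,0,0,-1,0,0,0,-1,0,0,0,-1,0,0,0,-1,0,0,0,-1,0,0,0,-1,0,0,0,-1]'

```text
time: 71.03
eef_pos: [0.426, 0.0863, 0.1092]
tcp_rot: [0.238, 0.666, -0.238, 0.666]
contact_force: [0.1, 0.2, -0.4]
opening: 0.529
```

Call:
move_arm --commands '[0,0,0,-1,0,0,0,-1,0,0,0,-1,0,0,0,-1,0,0,0,-1,0,0,0,-1,0,0,0,-1,0,0,0,-1,0,0,0,-1,0,0,0,-1,0,0,0,-1,0,0,0,-1,0,0,0,0]'

```text
time: 72.65
eef_pos: [0.4259, 0.0863, 0.1091]
tcp_rot: [-0.126, 0.696, 0.125, 0.696]
contact_force: [1.2, 0.2, 0.5]
opening: 0.525
```

```bash
python3 - <<'E'
from h import *
st();plan([.4271,.0825,.0665],np.radians(200.6-90))
snap("scene","s28",(310,150,120,110),6);snap("top","t28",(200,150,120,120),6)
E
```

```text
t72.65 p [0.4259 0.0863 0.1091] x [ 0.0007 -0.     -1.    ] z [0.937  0.3494 0.0006] F [1.2132 0.2382 0.4643] op 44.8 q [-0.0344 -0.0919  2.2558  0.      0.9771 -0.3914]
t72.65 pos [0.4259 0.0863 0.1091] shift units [ 1.7036 -0.1579 -0.0107] turn units about tool x -0.029527141616518326 jaw dir deg 20.452364291917405 xaxis [ 0.0007 -0.     -1.    ] q6 -0.39 F [1.2132 0.2382 0.4643] op 44.8
```

View pics/s28.png

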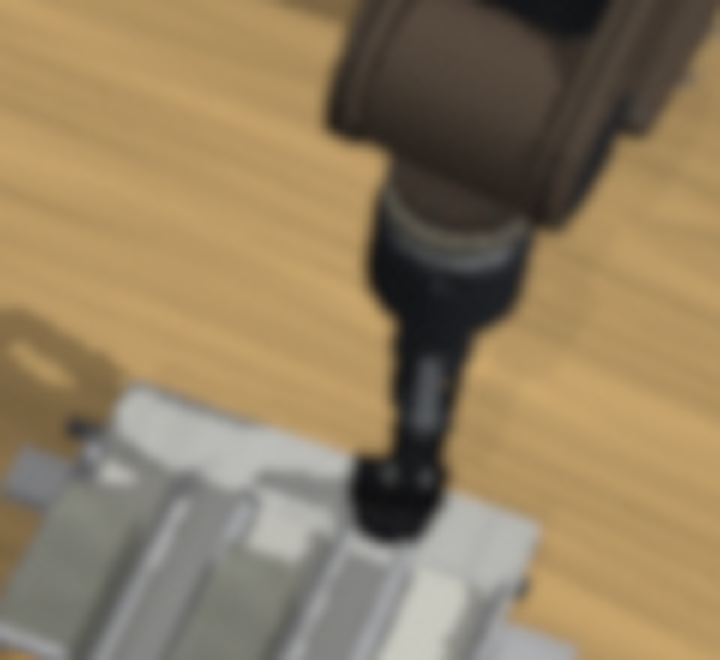

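View pics/t28.png

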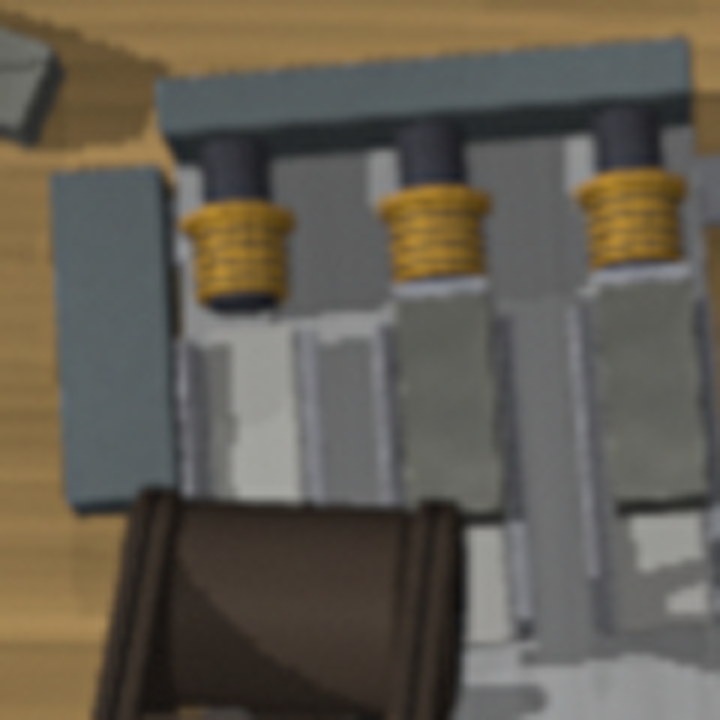

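```bash
cat >> h.py <<'E'
def car(f):
    im=cv2.imread(f);hsv=cv2.cvtColor(im,cv2.COLOR_BGR2HSV)
    m=cv2.inRange(hsv,(14,150,90),(28,255,255));m[:170]=0;m[205:]=0;m[:,:215]=0;m[:,340:]=0
    n,l,s,c=cv2.connectedComponentsWithStats(m)
    return np.array(sorted([list(at("top",c[i],.07)[:2])+[s[i,4]] for i in range(1,n) if s[i,4]>100],key=lambda a:-a[1]))
E
python3 - <<'E'
from h import *
a=car("pics/top0.png");b=car("pics/raw_top.png");print(a,b)
if len(a)==len(b): print((b-a)[:,:2],np.linalg.norm((b-a)[:,:2],axis=1))
E
```

```text
[[  0.6293   0.1062 183.    ]
 [  0.6366   0.0219 190.    ]
 [  0.6443  -0.0629 193.    ]] [[  0.6251   0.1464 179.    ]
 [  0.6339   0.0618 181.    ]
 [  0.6411  -0.0229 185.    ]]
[[-0.0041  0.0402]
 [-0.0027  0.0398]
 [-0.0032  0.0399]] [0.0404 0.0399 0.0401]
```

Call:
move_arm --commands '[0.3,-0.08,-0.04,0,0.5,0,0,0,0.4,0,0,0,0.3,0,0,0,0.18,0,0,0,0,0,0,0]'

```text
time: 73.5
eef_pos: [0.4254, 0.084, 0.0662]
tcp_rot: [-0.126, 0.696, 0.126, 0.696]
contact_force: [0.1, -0.2, 0.4]
opening: 0.529
```

Call:
move_arm --commands '[0,0,0,0,0,0,0,0,0,0,0,0,0,0,0,0,0,0,0,0,0,0,0,0]' --jaw 5

```text
time: 74.25
eef_pos: [0.4265, 0.0842, 0.0672]
tcp_rot: [-0.126, 0.695, 0.126, 0.697]
contact_force: [2.8, 2.8, 0.8]
opening: 0.158
```

```bash
python3 - <<'E'
from h import *
st()
E
```

```text
t74.25 p [0.4265 0.0842 0.0672] x [ 0.0022  0.0005 -1.    ] z [0.9368 0.3499 0.0023] F [2.7866 2.8381 0.847 ] op 13.5 q [-0.0397 -0.0129  2.2749  0.0007  0.8774 -0.3976]
```

Call:
move_arm --commands '[0,0.03,0.008,1,0,0.031,0.005,1,0,0.031,0.003,1,0,0,0,0]'

```text
time: 74.75
eef_pos: [0.4261, 0.0865, 0.0672]
tcp_rot: [-0.034, 0.706, 0.034, 0.707]
contact_force: [4.1, 3.8, 2.5]
opening: 0.151
```

```bash
python3 - <<'E'
from h import *
s=st();print(s["wrist_torque"])
snap("top","t29",(200,150,120,120),6)
a=car("pics/top0.png");b=car("pics/raw_top.png");print(np.linalg.norm((b-a)[:,:2],axis=1))
E
```

```text
t74.75 p [0.4261 0.0865 0.0672] x [ 0.0018  0.0003 -1.    ] z [0.9953 0.0966 0.0018] F [4.142  3.7545 2.5154] op 12.9 q [-0.0342 -0.0124  2.2744  0.0005  0.8778 -0.1312]
[ 0.4951 -0.389  -0.0459]
[0.0422 0.0423 0.0427]
```

Call:
move_arm --commands '[0,0.031,0,1,0,0.031,-0.003,1,0,0,0,0]'

```text
time: 75.18
eef_pos: [0.4258, 0.088, 0.0671]
tcp_rot: [0.027, 0.706, -0.027, 0.707]
contact_force: [3.6, 3.7, 4.1]
opening: 0.155
```

```bash
python3 - <<'E'
from h import *
s=st();print(s["wrist_torque"])
snap("top","t30",(200,150,120,120),6)
a=car("pics/top0.png");b=car("pics/raw_top.png");print(np.linalg.norm((b-a)[:,:2],axis=1))
E
```

```text
t75.17 p [0.4258 0.088  0.0671] x [ 0.0015  0.0005 -1.    ] z [ 0.997  -0.0768  0.0015] F [3.6346 3.7012 4.0675] op 13.2 q [-0.0306 -0.0121  2.2741  0.0007  0.8781  0.0459]
[ 0.6223 -0.3809 -0.067 ]
[0.0441 0.0435 0.0445]
```

View pics/t30.png

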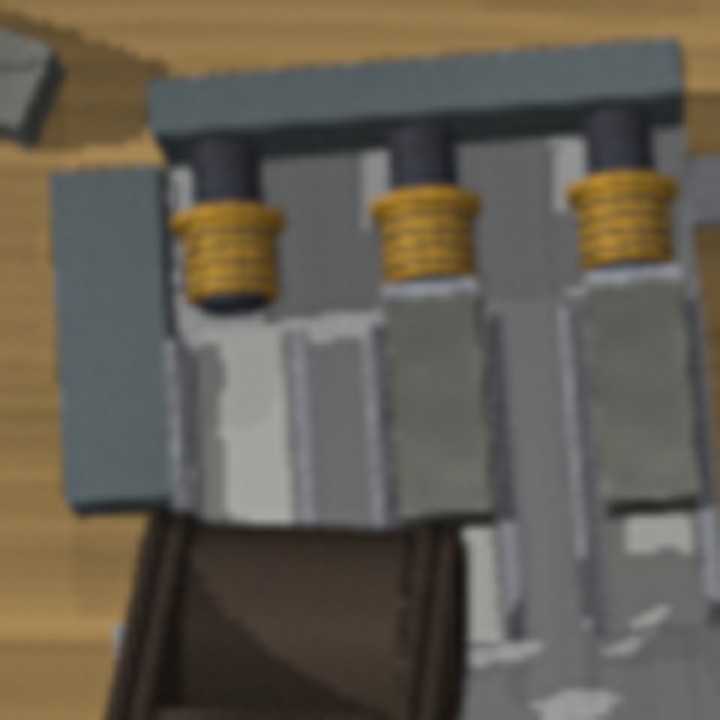

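Call:
move_arm --commands '[0,0.02,-0.005,0.7,0,0.01,-0.003,0.7,0,0,0,0]'

```text
time: 75.6
eef_pos: [0.4257, 0.0891, 0.0671]
tcp_rot: [0.071, 0.703, -0.07, 0.704]
contact_force: [3.1, 5.2, 4.6]
opening: 0.154
```

```bash
python3 - <<'E'
from h import *
s=st();print(s["wrist_torque"])
snap("top","t31",(200,150,120,120),6)
a=car("pics/top0.png");b=car("pics/raw_top.png");print(np.linalg.norm((b-a)[:,:2],axis=1))
E
```

```text
t75.60 p [0.4257 0.0891 0.0671] x [ 0.0015  0.001  -1.    ] z [ 0.9803 -0.1974  0.0013] F [3.1208 5.1522 4.5677] op 13.2 q [-0.0285 -0.012   2.274   0.0013  0.8781  0.1694]
[ 0.8694 -0.3822  0.1042]
[0.0454 0.0448 0.0453]
```

Call:
move_arm --commands '[0,0.01,0,0.6,0,0,0,0,0,0,0,0]'

```text
time: 76.03
eef_pos: [0.4257, 0.0891, 0.0672]
tcp_rot: [0.086, 0.701, -0.087, 0.702]
contact_force: [2.9, 5.9, 4.8]
opening: 0.152
```

```bash
python3 - <<'E'
from h import *
s=st();print(s["wrist_torque"])
snap("top","t32",(200,150,120,120),6)
a=car("pics/top0.png");b=car("pics/raw_top.png");print(np.linalg.norm((b-a)[:,:2],axis=1))
E
```

```text
t76.03 p [0.4257 0.0891 0.0672] x [ 0.0014 -0.0008 -1.    ] z [ 0.9702 -0.2424  0.0015] F [2.8534 5.9124 4.8153] op 13.0 q [-0.0274 -0.0118  2.2738 -0.001   0.8782  0.2181]
[ 0.9213 -0.3881  1.178 ]
[0.0456 0.0448 0.0453]
```

The torque about the knob axis jumped from 0.10 to 1.18 N m with no further travel: end stop reached. Release, lift clear, and check.

Call:
move_arm --commands '[0,0,0,0,0,0,0,0,0,0,0,0,-0.5,0,0,0,-0.8,0,0,0,-0.8,0,0,0,-0.8,0,0,0,-0.8,0,0,0]' --jaw 45

```text
time: 77.08
eef_pos: [0.4251, 0.0888, 0.1606]
tcp_rot: [0.089, 0.701, -0.089, 0.702]
contact_force: [0.3, -0.2, -0.4]
opening: 0.529
```

```bash
python3 - <<'E'
from h import *
plan([.46,-.17,.17],0)
E
```

```text
t77.08 pos [0.4251 0.0888 0.1606] shift units [-0.3746 -9.6728  3.9425] turn units about tool x 15.100513231112604 jaw dir deg 165.50256615556302 xaxis [ 0.0006 -0.0002 -1.    ] q6 0.22 F [ 0.3346 -0.2357 -0.3703] op 45.2
```

Call:
move_arm --commands '[-0.3,-0.8,0.33,0,0,-0.8,0.33,0,0,-0.8,0.33,0,0,-0.8,0.33,0,0,-0.8,0.33,0,0,-0.8,0.33,0,0,-0.8,0.33,0,0,-0.8,0.33,0,0,-0.8,0.33,0,0,-0.8,0.33,0,0,-0.8,0.33,0,0,-0.8,0.3,0,0,0,0,0]'

```text
time: 78.7
eef_pos: [0.4603, -0.1694, 0.1668]
tcp_rot: [0.09, 0.701, -0.09, 0.701]
contact_force: [0.1, -0.1, -0.5]
opening: 0.529
```

```bash
python3 - <<'E'
from h import *
st()
snap("top","t33",(200,140,160,150),4)
a=car("pics/top0.png");b=car("pics/raw_top.png");print(np.linalg.norm((b-a)[:,:2],axis=1))
snap("scene","s33",(250,180,190,145),4.1);snap("scene","s34")
E
```

```text
t78.70 p [ 0.4603 -0.1694  0.1668] x [ 0.0002 -0.0001 -1.    ] z [ 0.9676 -0.2523  0.0002] F [ 0.0603 -0.1105 -0.4707] op 45.1 q [-0.5599 -0.0438  2.0907 -0.      1.0944 -0.3048]
[0.0448 0.0439 0.0446]
```

View pics/t33.png

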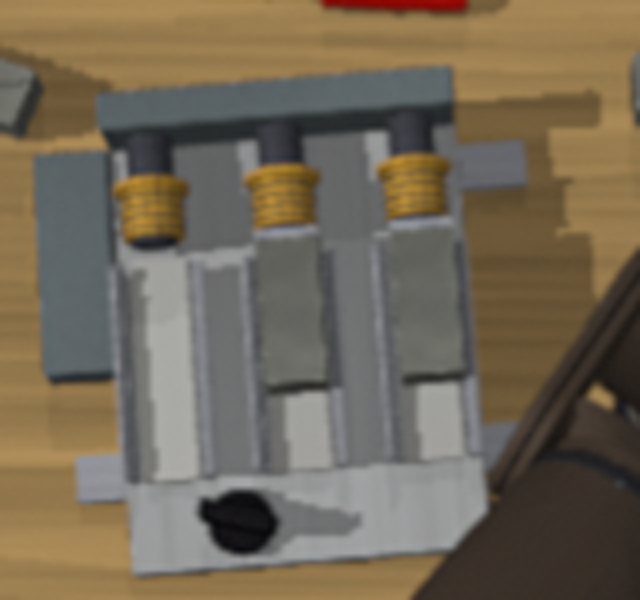

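View pics/s33.png

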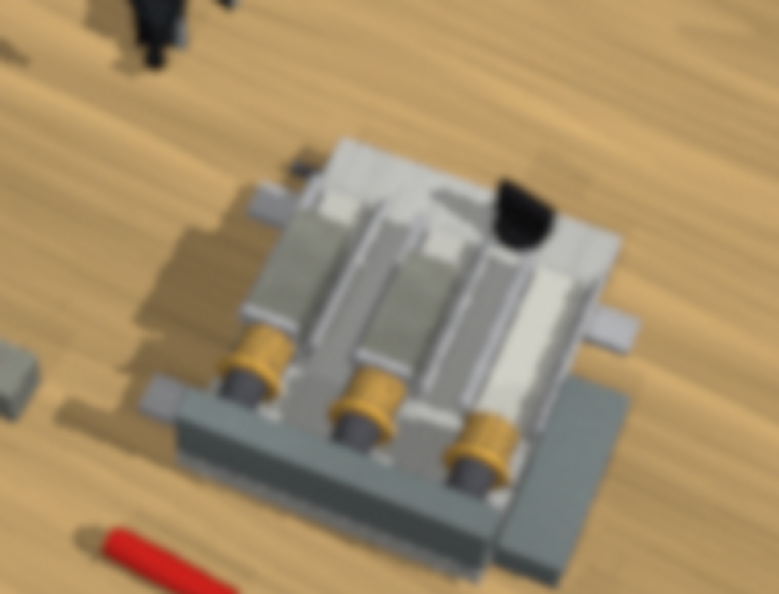

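View pics/s34.png

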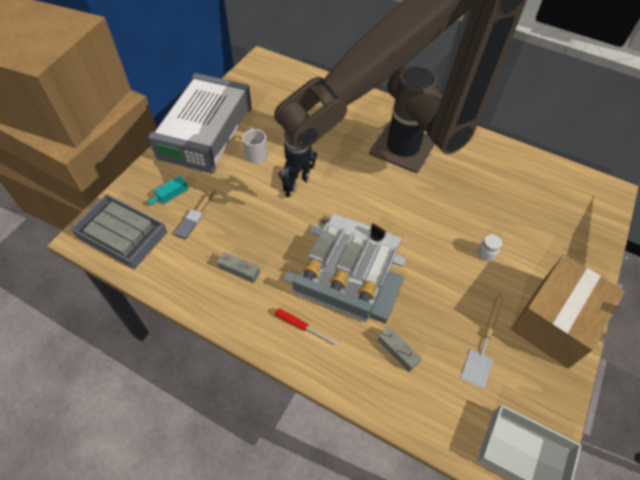

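All sleeves are forward and the stage is at the block. The measured travel dropped about 0.8 mm after release, so I'll check whether that's real or just shading.

```bash
python3 - <<'E'
from h import *
A=cv2.imread("pics/t32.png",0);A=cv2.resize(A,(120,120),interpolation=cv2.INTER_AREA)
A31=cv2.resize(cv2.imread("pics/t31.png",0),(120,120),interpolation=cv2.INTER_AREA)
A30=cv2.resize(cv2.imread("pics/t30.png",0),(120,120),interpolation=cv2.INTER_AREA)
B=cv2.imread("pics/raw_top.png",0)[150:270,200:320]
sl=np.s_[8:50,22:115]
w=cv2.createHanningWindow((93,42),cv2.CV_32F)
for n,X in(("30",A30),("31",A31),("32",A)):
    print(n,cv2.phaseCorrelate(X[sl].astype(np.float32),B[sl].astype(np.float32),w))
print(proj("top",[.63,.05,.07])-proj("top",[.63,.051,.07]))
E
```

```text
30 ((-0.5702112403496571, 0.42018290202196695), 0.9815302875306872)
31 ((-0.04914520748746298, 0.4088578159430405), 0.9249774036584077)
32 ((-0.04579178437619902, 0.45386244403449183), 0.9118218201178091)
[0.39   0.0038]
```

Phase correlation shows no backward slip (0.05 px, about 0.1 mm), so the 0.8 mm was just shading. Handing in.

```bash
python3 - <<'E'
from h import *
st();print(ctrl.sign_off())
E
```

```text
t78.85 p [ 0.4599 -0.1676  0.1664] x [-0.0006  0.0007 -1.    ] z [ 0.9682 -0.2504 -0.0007] F [-0.3359 -0.6258  0.0525] op 45.2 q [-0.5573 -0.045   2.0928  0.0003  1.0945 -0.3044]
the job is handed in; nothing more can be done
None
```

Two specimens with plugs were on the bench, and both are now locked into couplers of their own, one in the right and one in the middle. For each I pulled the sleeve back to its detent, pushed the plug in until it stopped hard at about 30 N, and released the sleeve. I then wound the stage to its end stop with the traverse knob in two grasps and handed in at about 79 s.

**Last checks**
- **Sleeves:** all three flanges line up in the top view, and the two used sleeves sit against the specimens' end plates.
- **Docking:** the stage travelled about 45 mm by both image and knob angle, and the knob torque rose from 0.10 to 1.18 N m with no further travel. The stage looks in contact with the reader block.
- **Other objects:** the rest of the bench looks unmoved in the final picture, by eye only. The robot is clear of everything.

**What disagreed or went wrong**
- On the first try at lowering a specimen into the right lane, the plug tip seems to have touched the coupler nose, at about 21 N upward and 17 N back. I backed off 12 mm and repeated it cleanly.
- Before the right sleeve was released, the image put that specimen's plate 1 to 3 mm short of the mouth. The sleeve then sprang fully forward, so I took that as calibration error.
- After I let go of the knob, the colour measurement showed about 0.8 mm less stage travel. Comparing the pictures directly showed no slip (about 0.1 mm), so I put that down to shading.

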